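Pulse the coffee grinder by its bayonet lid

TASK

Take the flat wooden dust cover off the coffee grinder and lean it, standing at a slant on its edge, against the tea box. Then drop the grinder's bayonet lid into the collar, lugs through the slots, and twist it clockwise halfway, to the green marks (45 degrees from the white ones), stopping well short of the red marks where it clicks into lock. The lid springs back if let go, so finish with the lid still gripped and held at the green marks; leave the mug, sugar jar and bowl alone.

Things in the scene. Friction and masses are not known exactly. Their poses are not given: they have to be found in the camera images.
- grinder: Coffee grinder fixed to the counter: round grey housing 116 mm across (foot 128 mm), dark steel collar on top, 142 mm high in all. Origin: on its axis at the counter, z up. The collar's opening is 81 mm across in a silver flange 10 mm thick, with two slots 22 mm wide for the lid's lugs on its +x and -x axis, reaching 50 mm from the centre; 30 mm of free depth under the flange.
- grinder_mouth (a point): Centre of the collar's top face, 142 mm above the counter; axes as the grinder's. Painted marks on the collar's rim, each twice, on opposite sides: white at the slots (+x and -x), green 45 degrees clockwise from white (seen from above), red 77 degrees clockwise from white.
- pulse_ring (a joint): Sprung ring in the collar; its two orange stops are pushed by the lugs as the lid twists clockwise from above. 0 at rest, grows clockwise, rad. The lid first turns freely by about 0.14 rad, so this is the lid's turn minus 0.14: 0.65 at the green marks, lock click at 1.2, hard stop 1.4. Spring: 0.07 Nm at rest, 0.14 Nm at green; it turns a lid that is let go back.
- lid: Bayonet lid, about 0.12 kg, loose on the counter, right way up. Origin: on the axis, underside of its plug (72 mm across, 20 mm high); z up. Two orange lugs on the plug at +x and -x, 12 mm wide, out to 45 mm from the axis, 1 to 8 mm above the origin. Above the plug a black disc 102 mm across, 8 mm thick. Seated (disc on the collar) the origin is 122 mm above the counter.
- lid_grip (a point): Middle of the lid's grey grip bar, 15 mm above the disc, 43 mm above the lid's origin. The bar lies along the lid's x, over the lugs: 60 mm long, 18 mm wide, 30 mm high, white pointers beyond its ends. The lid goes in with its x along the grinder's x, either way round; if badly turned, the lugs rest on the flange and it stands about 19 mm high.
- cover: Flat dust cover lying loose on the grinder's collar at the start (underside at 142 mm): pale wooden board 120 mm (x) by 110 mm (y), 8 mm thick, about 0.14 kg, black non-slip rubber strips along its +x and -x edges, with a dark handle ridge across its middle along x: 50 mm long, 16 mm wide, top 34 mm above the underside. Origin: centre of the underside; z up through the handle.
- tea_box: Wooden box of tea sachets fixed to the counter: 100 mm (x) by 170 mm (y), 115 mm high, upright flat sides. Origin: centre of its underside; its -x side faces the robot. The cover leans on one of its sides, the cover's lower edge on the counter.
- mug: Blue mug, 76 mm across, 82 mm high, handle at +y. Bystander. Origin: centre of the underside.
- sugar_jar: Clear jar with a metal cap, 60 mm across, 85 mm high. Bystander. Origin: centre of the underside.
- bowl: White bowl, 110 mm across, 45 mm high. Bystander. Origin: centre of the underside.
There are look-alikes about, which are no part of the job. What is shaped like the cover but turquoise is not meant. What is shaped like the lid but purple is not meant.

How it is judged:
By the outcome, as a careful person would: the job done as asked, in the order asked, and still so for the second after the job is handed in, while the arm keeps its last pose, push and grip.
It also fails if it takes over 58 s, if anything falls off the work surface, if the arm or the gripper's body presses on something with over 40 N, if the wrist force passes 120 N, or if a joint passes its speed limit or range.

ROBOT

A 6-joint arm with a two-finger parallel gripper is mounted at the origin on the work surface. World frame = base frame: x ahead of the robot, y to its left, z up, the work surface at z = 0. Lengths are in mm, angles in degrees, forces in N, time in s.
With the tool pointing down it reaches from about 300 to 850 mm from the base axis. Payload 4.2 kg.
Tool frame: the origin (TCP) lies between the finger pads; the fingertips stand 8 mm ahead of it and the grasp point (between the pads) lies 11 mm behind it; x points along the fingers, y is the direction in which the jaws open and shut, and the axes are right-handed (so a half turn about x gives the same grasp; the last joint's range is limited). The gripper opens to 91 mm and grips with 3 to 60 N. Pads are 32 mm wide; open, the fingers measure 118 mm over their backs; the gripper's body (76 mm by 178 mm) begins 60 mm behind the grasp point.
Start: joints at [-78.037, 18.312, 89.639, -0, 72.044, -1.146], TCP at [130.417, -560.03, 221.976] pointing down, gripper open.
Joint ranges: [-177.97, 177.97], [-48.28, 115.42], [12.27, 149.76], [-77.06, 257.06], [2.81, 150.46], [-146.56, 146.56]. Speed limits (degrees/s): [147.25, 147.25, 180, 180, 180, 180].

INTERFACE

Orientations are given as [roll, pitch, yaw] about the fixed x, y, z axes, in that order (R = Rz(yaw) Ry(pitch) Rx(roll)).
In Python, from workcell import env gives the robot as it stands.
- The arm moves only by the tool arm_command, never from a script. Its arguments are lists of equal length, an entry for each row: "slide": the shift along the tool's x, y, z in cm, a list of three; "turn": the turn, a rotation vector about the tool's x, y, z in rad, a list of three; "grip": the closure in counts, from 0 (fully open) to 255 (shut). A call has 1 to 20 rows; each row is the pose to reach, as a shift and turn from the pose commanded when the call began, along the tool's axes at that moment; what a row does not reach only later rows make up. A row lasts 1/12 s, in which the tool goes at most 41.7 mm and 7.16 degrees, less where a joint would pass 70% of its speed; a pose out of reach is approached as far as the arm can. A call with a gripper value outside its range is refused whole. The fingers move at their own pace and stop on an object; "newtons" is the grip in N (left out, the last holds). Time passes only in rows, so rows that repeat a pose let the fingers close. It gives the time, the measured TCP pose, the force and the opening at its end, in the units of the state.
- env.state(): the state, without advancing time (a new reading comes with each control period).
- env.grab_frame(name): name is "side" or "top"; returns (picture, depth): 420x560x3 uint8, red, green, blue; 420x560 float32, mm along the optical axis (not along the pixel's ray), 0 where there is no reading.
- env.calibration(name): a dict with "K" (3x3 intrinsics, pixels), "k1" (the pictures are not rectified: a ray, as slopes to the right and down, at radius r is drawn at 1 + k1 r^2 times it, then the intrinsics apply), "camera_from_world" (4x4, takes a point from world to camera coordinates). Camera axes: x right, y up, looking along -z (the intrinsics and any distortion apply to the point x, -y, -z); pixel columns grow to the right and rows downward; lengths in mm; the calibration is good to about 2 mm. A picture is of the moment at which its call begins. calibration takes no time and is no camera call.
- env.job_done(): hands the job in, once; it reports no verdict.
Trained networks look in the newest picture that a camera, given by its name, has taken for a name from the list of things; names that differ only in an ending like _2 or _b are one class to them, and where a whole thing is asked for, a point or a joint stands for the part that bears it (a point fixed in the world has none). Each returns a list of dicts, best first, with "p" (0 to 1); they miss things now and then, are a little off and sometimes report something else, mostly with a low value. They report only what shows in the picture. A call takes as long as a camera call. They do not tell look-alikes from the thing itself.
- env.search_frame(camera, label): "point" ([x, y, z] in mm, in world coordinates, good to about 4 mm: the middle of the surface that is visible of it).
The state is a dict: "time_s": time; "qpos": joint angles; "qvel": joint speeds; "effort": joint torques, N m; "ee_pos": TCP position; "ee_rot": TCP orientation; "force": force on the tool from outside, world axes, zero at the start; "torque": the same for the moment, N m; "gripper_width": finger opening in mm.
Only numpy, scipy, OpenCV 4.12 (cv2) and the standard library are available. Lean on these libraries where they do the work, as an engineer would, in place of code of your own. Each camera call takes 0.05 s, during which the arm holds its last target.

## Working session

There is one attempt and no reset: what is moved stays moved. The work goes in short steps, Python scripts to look and compute and a tool call to move; the robot and the scene stay as the last step left them, time stands still between calls to the robot, and variables do not carry over. Pictures are saved under pics/ and viewed, and the job is handed in when it is done.

Besides the shell and the picture viewer there is one more tool, called after "Request:" as name(argument=value, ...) on one line, values as JSON. arm_command: Moves the arm, as the interface text tells. Its arguments: {"type":"object","properties":{"slide":{"type":"array","items":{"type":"array","items":{"type":"number"}}},"turn":{"type":"array","items":{"type":"array","items":{"type":"number"}}},"grip":{"type":"array","items":{"type":"number"}},"newtons":{"type":"number"}},"required":["slide","turn","grip"]}

```bash
ls; mkdir -p pics
cat > h.py <<'E'
import numpy as np, cv2
from workcell import env
from scipy.spatial.transform import Rotation as R
def cal(n):
    c=env.calibration(n); return np.array(c["K"]),c["k1"],np.array(c["camera_from_world"])
def cloud(n,d):
    K,k1,T=cal(n); h,w=d.shape
    u,v=np.meshgrid(np.arange(w),np.arange(h))
    xd=(u-K[0,2])/K[0,0]; yd=(v-K[1,2])/K[1,1]
    x,y=xd.copy(),yd.copy()
    for _ in range(8):
        s=1+k1*(x*x+y*y); x,y=xd/s,yd/s
    P=np.stack([x*d,-y*d,-d],-1)
    Ti=np.linalg.inv(T); W=P@Ti[:3,:3].T+Ti[:3,3]
    W[d<=0]=np.nan
    return W
def proj(n,p):
    K,k1,T=cal(n); c=T[:3,:3]@np.array(p,float)+T[:3,3]
    x,y=c[0]/-c[2],-c[1]/-c[2]; s=1+k1*(x*x+y*y)
    return K[0,0]*x*s+K[0,2],K[1,1]*y*s+K[1,2]
def grab(n,f=None):
    im,d=env.grab_frame(n)
    if f: cv2.imwrite(f"pics/{f}.png",im[:,:,::-1])
    return im,d,cloud(n,d)
E
python3 - <<'E'
from h import *
for n in("top","side"):
    im,d,W=grab(n,n+"0"); np.savez(n+"0.npz",im=im,d=d,W=W)
    for l in ["grinder","lid","cover","tea_box","mug","sugar_jar","bowl","lid_grip"]:
        print(n,l,[(np.round(r["point"]),round(r["p"],2),np.round(proj(n,r["point"]))) for r in env.search_frame(n,l)])
print(env.state())
E
```

```text
pics
top grinder [(array([499.,   1.,  23.]), 0.68, array([286., 235.]))]
top lid [(array([ 590., -341.,   26.]), 0.74, array([408., 205.])), (array([ 728., -332.,   31.]), 0.62, array([404., 157.]))]
top cover [(array([534.,   5., 153.]), 0.9, array([285., 214.])), (array([ 704., -151.,    5.]), 0.68, array([340., 166.]))]
top tea_box [(array([695., 263.,  95.]), 0.71, array([191., 158.]))]
top mug [(array([ 515., -228.,   26.]), 0.7, array([368., 231.]))]
top sugar_jar [(array([742.,  14.,  82.]), 0.81, array([283., 144.])), (array([ 513., -228.,   24.]), 0.28, array([368., 231.]))]
top bowl [(array([301., 335.,  20.]), 0.83, array([162., 304.]))]
top lid_grip [(array([ 729., -327.,   28.]), 0.69, array([402., 157.])), (array([ 588., -339.,   29.]), 0.62, array([408., 205.])), (array([534.,   7., 154.]), 0.19, array([284., 214.]))]
side grinder [(array([520.,  53.,  66.]), 0.87, array([290., 245.]))]
side lid [(array([ 585., -336.,   30.]), 0.97, array([321., 173.])), (array([ 725., -319.,   26.]), 0.69, array([282., 165.]))]
side cover [(array([530.,  18., 150.]), 0.91, array([292
[... 601 characters left out ...]
([ 512., -204.,   55.]), 0.34, array([326., 197.]))]
{'time_s': 0.9, 'qpos': array([-7.80368763e+01,  1.83108566e+01,  8.96384464e+01, -1.48665284e-03,
        7.20406080e+01, -1.14549414e+00]), 'qvel': array([-0.0605545 ,  0.08805464,  0.00198499,  0.07412373, -0.0346335 ,
        0.09493334]), 'effort': array([-9.67847991e-04, -4.12346542e+01, -2.32233095e+01,  7.25433882e-02,
        3.75720731e-02,  3.58410432e-06]), 'ee_pos': array([ 130.4136318 , -560.05460183,  221.9901563 ]), 'ee_rot': array([ 80.87464491,  89.98981238, -86.016279  ]), 'force': array([ 0.23352788,  0.37101141, -0.45389466]), 'torque': array([-0.04934556,  0.0084803 ,  0.02294606]), 'gripper_width': 91.47240761643344}
```

View pics/top0.png

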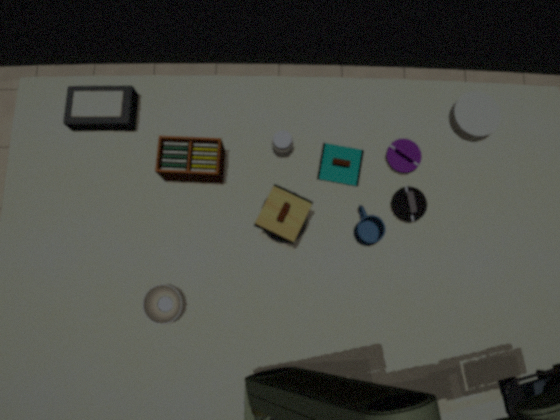

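View pics/side0.png

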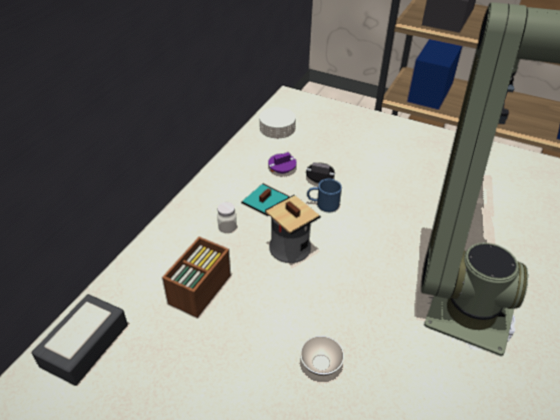

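Run:
```python
from h import *
t=np.load("top0.npz"); s=np.load("side0.npz")
a=cv2.resize(t["im"][120:270,150:450],None,fx=2.6,fy=2.6,interpolation=cv2.INTER_CUBIC)
a=cv2.convertScaleAbs(a,alpha=1.8)
cv2.imwrite("pics/topz.png",a[:,:,::-1])
def hsv(im): return cv2.cvtColor(im,cv2.COLOR_RGB2HSV).astype(int)
def rect(P): 
    r=cv2.minAreaRect(P[:,:2].astype(np.float32)); return np.round(r[0],1),np.round(r[1],1),round(r[2],1)
for n,q in(("top",t),("side",s)):
    W=q["W"];im=q["im"]
    def near(x,y,r,z0,z1): return (np.hypot(W[...,0]-x,W[...,1]-y)<r)&(W[...,2]>z0)&(W[...,2]<z1)
    m=near(534,5,110,135,162); P=W[m]; print(n,"board",len(P),np.median(P[:,2]),P.mean(0),rect(P))
    m=near(534,5,60,166,195); P=W[m]; print(n,"handle",len(P),P.mean(0),rect(P))
    m=near(590,-341,75,18,40); P=W[m]; print(n,"lid disc",len(P),P.mean(0),rect(P))
    m=near(590,-341,50,45,75); P=W[m]; print(n,"lid bar",len(P),P.mean(0),rect(P))
    m=near(695,263,150,60,130); P=W[m]; print(n,"tea",len(P),np.percentile(P[:,2],[5,50,95,99]),rect(P))
    m=near(695,263,150,105,130); P=W[m]; print(n,"tea rim",len(P),rect(P))
    m=near(400,-50,60,-30,30); print("counter",np.median(W[m][:,2]))
```

```text
top board 1928 150.27148123676955 [535.40238535   7.12980761 150.23253612] (array([537.9,   6.9]), array([116., 124.]), 65.0)
top handle 137 [535.66771878   7.52546584 175.6990663 ] (array([536.1,   7.5]), array([16. , 49.9]), 64.5)
top lid disc 826 [ 590.22080049 -341.93528992   28.42054855] (array([ 592.2, -343.8]), array([ 99.1, 100.9]), 44.1)
top lid bar 168 [ 591.59476494 -341.14162735   56.94149623] (array([ 591.8, -341.9]), array([60.8, 20.4]), 7.7)
top tea 2677 [ 71.85498255  92.91428575 117.21812578 120.15327613] (array([698.6, 267.3]), array([172.9, 104.5]), 87.9)
top tea rim 615 (array([698.7, 267.4]), array([172.6, 104.5]), 87.9)
counter 0.363948208202828
side board 1110 150.573599621453 [533.18505834  14.95855789 150.28239433] (array([536.4,   8.2]), array([116.9, 127. ]), 65.1)
side handle 108 [533.86110844  10.1690157  174.4476623 ] (array([536.2,   7.4]), array([20.5, 57.5]), 62.7)
side lid disc 313 [ 588.97674906 -331.87049189   29.78321474] (array([ 591.3, -345. ]), array([ 97.4, 103.1]), 23.2)
side lid bar 111 [ 589.87936495 -342.00824487   55.20411636] (array([ 590.2, -345.2]), array([58.7, 32.1]), 7.8)
side tea 2739 [ 68.43124675  93.52368488 116.26947663 119.20068937] (array([696.6, 266.2]), array([179.5, 107. ]), 88.4)
side tea rim 702 (array([696.4, 265.3]), array([178.1, 106.8]), 88.2)
counter 1.1929971962931631
```

View pics/topz.png

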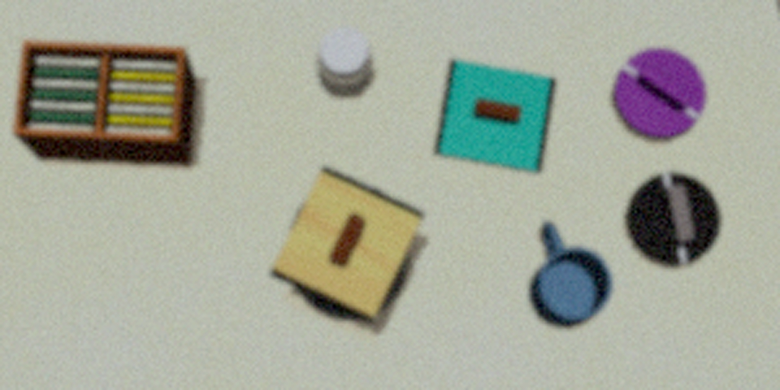

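```bash
cat >> h.py <<'E'
def cur():
    s=env.state(); return np.array(s["ee_pos"]),R.from_euler("xyz",s["ee_rot"],degrees=True)
def tool(az,down,yaxis_sign=1,):
    """tool x at azimuth az, 'down' deg below horizontal, y horizontal (sign chosen)"""
    a,d=np.radians([az,down]); x=np.array([np.cos(a)*np.cos(d),np.sin(a)*np.cos(d),-np.sin(d)])
    y=yaxis_sign*np.array([-np.sin(a),np.cos(a),0]); return R.from_matrix(np.stack([x,y,np.cross(x,y)],1))
def go(p,Rt,frm=None):
    p0,R0=frm or cur()
    sl=R0.inv().apply(np.array(p)-p0)/10; tu=(R0.inv()*Rt).as_rotvec()
    print("slide",np.round(sl,2).tolist(),"turn",np.round(tu,3).tolist(),"dist mm",round(np.linalg.norm(sl)*10),"deg",round(np.degrees(np.linalg.norm(tu))))
E
python3 - <<'E'
from h import *
p,r=cur(); print(np.round(r.as_matrix(),3))
for s in(1,-1): go([537,7,215],tool(-25.5,90,s))
E
```

```text
[[ 0.     0.227 -0.974]
 [-0.    -0.974 -0.227]
 [-1.     0.     0.   ]]
slide [0.69, -46.01, -52.46] turn [-2.468, 0.0, -0.0] dist mm 698 deg 141
slide [0.69, -46.01, -52.46] turn [0.674, -0.0, -0.0] dist mm 698 deg 39
```

Request:
arm_command(slide=[[0.7, -46, -52.45], [0.7, -46, -52.45], [0.7, -46, -52.45], [0.7, -46, -52.45], [0.7, -46, -52.45], [0.7, -46, -52.45], [0.7, -46, -52.45], [0.7, -46, -52.45], [0.7, -46, -52.45], [0.7, -46, -52.45], [0.7, -46, -52.45], [0.7, -46, -52.45], [0.7, -46, -52.45], [0.7, -46, -52.45], [0.7, -46, -52.45], [0.7, -46, -52.45], [0.7, -46, -52.45], [0.7, -46, -52.45], [0.7, -46, -52.45], [0.7, -46, -52.45]], turn=[[-2.468, 0, 0], [-2.468, 0, 0], [-2.468, 0, 0], [-2.468, 0, 0], [-2.468, 0, 0], [-2.468, 0, 0], [-2.468, 0, 0], [-2.468, 0, 0], [-2.468, 0, 0], [-2.468, 0, 0], [-2.468, 0, 0], [-2.468, 0, 0], [-2.468, 0, 0], [-2.468, 0, 0], [-2.468, 0, 0], [-2.468, 0, 0], [-2.468, 0, 0], [-2.468, 0, 0], [-2.468, 0, 0], [-2.468, 0, 0]], grip=[0, 0, 0, 0, 0, 0, 0, 0, 0, 0, 0, 0, 0, 0, 0, 0, 0, 0, 0, 0], newtons=30)

```text
time_s: 2.57
ee_pos: [537.2, 7.8, 214.6]
ee_rot: [-130.2, 90.0, -155.2]
force: [0.2, -0.1, 0.2]
gripper_width: 91.3
```

Run:
```python
from h import *
s=env.state(); print(s["time_s"],s["ee_pos"],s["qpos"])
go([537,7,161],tool(-25.5,90,1))
```

```text
2.5667 [537.19995251   7.78962975 214.63958636] [-3.87564814e-01  1.52112696e+01  9.52023246e+01 -1.43274473e-02
  6.96149760e+01 -6.53239719e+01]
slide [5.36, -0.08, 0.02] turn [0.008, -0.0, 0.0] dist mm 54 deg 0
```

Request:
arm_command(slide=[[2.5, 0, 0], [4.5, -0.1, 0], [5.4, -0.1, 0], [5.4, -0.1, 0], [5.4, -0.1, 0], [5.4, -0.1, 0], [5.4, -0.1, 0], [5.4, -0.1, 0], [5.4, -0.1, 0], [5.4, -0.1, 0], [5.4, -0.1, 0], [5.4, -0.1, 0], [5.4, -0.1, 0]], turn=[[0, 0, 0], [0, 0, 0], [0, 0, 0], [0, 0, 0], [0, 0, 0], [0, 0, 0], [0, 0, 0], [0, 0, 0], [0, 0, 0], [0, 0, 0], [0, 0, 0], [0, 0, 0], [0, 0, 0]], grip=[0, 0, 0, 0, 255, 255, 255, 255, 255, 255, 255, 255, 255], newtons=40)

```text
time_s: 3.65
ee_pos: [536.5, 6.0, 161.0]
ee_rot: [-33.4, 90.0, -58.9]
force: [-1.0, -0.4, 0.1]
gripper_width: 34.0
```

Run:
```python
from h import *
s=env.state(); print(s["ee_pos"],s["force"],s["gripper_width"])
```

```text
[536.48078819   6.03672405 160.96088641] [-1.03510832 -0.39880818  0.11855883] 33.99765328584944
```

Request:
arm_command(slide=[[0, 0, 0], [0, 0, 0], [0, 0, 0], [0, 0, 0]], turn=[[0, 0, 0], [0, 0, 0], [0, 0, 0], [0, 0, 0]], grip=[255, 255, 255, 255])

```text
time_s: 3.98
ee_pos: [536.6, 6.1, 160.9]
ee_rot: [41.4, 90.0, 15.9]
force: [-0.4, 1.2, -0.4]
gripper_width: 15.5
```

Run:
```python
from h import *
s=env.state(); print(s["ee_pos"],s["force"],s["gripper_width"])
```

```text
[536.56880984   6.10532249 160.93075352] [-0.42074869  1.15612296 -0.36106049] 15.500341630684812
```

```bash
cat >> h.py <<'E'
def lean(theta,gap,up,az=-2.1,bc=(697.5,266.5),off=19,side=0):
    bx=np.array([np.cos(np.radians(az)),np.sin(np.radians(az)),0]); by=np.array([-bx[1],bx[0],0]); t=np.radians(theta)
    face=np.array([*bc,0])-50*bx
    C=face-bx*(60*np.cos(t)+gap)+by*side; C[2]=60*np.sin(t)+up
    Rt=tool(az,90-theta,1)
    return C-off*Rt.as_matrix()[:,0],Rt
E
python3 - <<'E'
from h import *
p,Rt=lean(62,70,150); print(p); go(p,Rt); go(lean(62,5,10)[0],Rt,(p,Rt))
E
```

```text
[532.66647959 272.54417081 211.89681526]
slide [-5.1, 23.88, -11.82] turn [-0.367, -1.066, 0.221] dist mm 271 deg 66
slide [12.31, 0.0, -9.31] turn [0.0, 0.0, 0.0] dist mm 154 deg 0
```

Request:
arm_command(slide=[[-3, 0, 0], [-7, 0, 0], [-10, 0, 0], [-9, 4, -2], [-8, 8, -4], [-7, 12, -6], [-6, 16, -8], [-5.1, 20, -10], [-5.1, 23.9, -11.8], [-5.1, 23.9, -11.8], [-5.1, 23.9, -11.8], [-5.1, 23.9, -11.8], [-5.1, 23.9, -11.8], [-5.1, 23.9, -11.8], [-5.1, 23.9, -11.8], [-5.1, 23.9, -11.8], [-5.1, 23.9, -11.8], [-5.1, 23.9, -11.8]], turn=[[0, 0, 0], [0, 0, 0], [0, 0, 0], [-0.04, -0.11, 0.02], [-0.07, -0.21, 0.04], [-0.11, -0.32, 0.07], [-0.15, -0.43, 0.09], [-0.18, -0.53, 0.11], [-0.22, -0.64, 0.13], [-0.26, -0.75, 0.155], [-0.29, -0.85, 0.18], [-0.33, -0.96, 0.2], [-0.367, -1.066, 0.221], [-0.367, -1.066, 0.221], [-0.367, -1.066, 0.221], [-0.367, -1.066, 0.221], [-0.367, -1.066, 0.221], [-0.367, -1.066, 0.221]], grip=[255, 255, 255, 255, 255, 255, 255, 255, 255, 255, 255, 255, 255, 255, 255, 255, 255, 255])

```text
time_s: 5.48
ee_pos: [517.0, 297.1, 285.1]
ee_rot: [-0.9, 32.9, -4.2]
force: [0.3, -0.3, -1.1]
gripper_width: 15.3
```

Run:
```python
from h import *
s=env.state(); print(s["ee_pos"],s["qpos"],s["force"],s["gripper_width"])
p,Rt=lean(62,70,150); go(p,Rt)
im,d,W=grab("top","top1"); np.savez("top1.npz",im=im,d=d,W=W)
im,d,W=grab("side","side1"); np.savez("side1.npz",im=im,d=d,W=W)
```

```text
[517.04070342 297.07704574 285.08696081] [ 50.95133068   7.34929767 118.45443281 -76.9976374   45.03433593
  18.89084878] [ 0.32416592 -0.29874591 -1.14049335] 15.254695994222303
slide [5.43, -2.25, -5.24] turn [-0.002, -0.085, 0.031] dist mm 79 deg 5
```

View pics/top1.png

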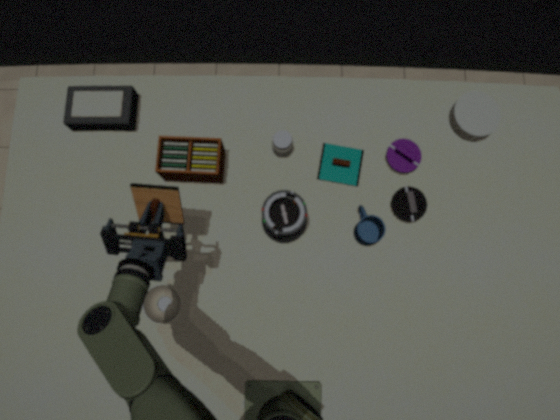

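View pics/side1.png

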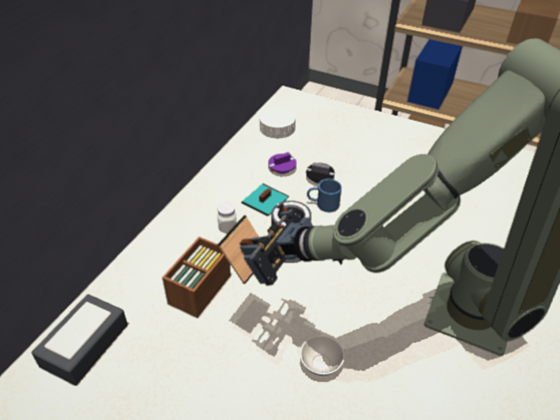

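```bash
cat > kin.py <<'E'
import numpy as np
from scipy.optimize import least_squares
from scipy.spatial.transform import Rotation as R
def fk(q,P):
    d1,a1,a2,off,d4,a3,L=P
    q=np.radians(q)
    Rz=R.from_euler("z",q[0]); Ry=lambda a:R.from_euler("y",a); 
    A=Rz*Ry(q[1]); p=Rz.apply([a1,off,d1])+A.apply([0,0,a2])
    B=A*Ry(q[2]); p=p+B.apply([a3,0,d4])
    C=B*R.from_euler("z",q[3])*Ry(q[4])*R.from_euler("z",q[5])
    p=p+C.apply([0,0,L])
    return p,C
LO=np.array([-177.97,-48.28,12.27,-77.06,2.81,-146.56]);HI=np.array([177.97,115.42,149.76,257.06,150.46,146.56])
E
python3 - <<'E'
from kin import *
D=[([-78.037,18.312,89.639,0,72.044,-1.146],[130.417,-560.03,221.976],[80.87464491,89.98981238,-86.016279]),
([-.387565,15.21127,95.20232,-.0143,69.615,-65.324],[537.2,7.79,214.64],[-130.2,90,-155.2]),
([50.95133,7.3493,118.45443,-76.99764,45.03434,18.89085],[517.04,297.077,285.087],[-.9,32.9,-4.2])]
f=lambda P:np.concatenate([fk(q,P)[0]-p for q,p,_ in D]+[0.0003*(P-np.array([400,0,400,0,400,0,200]))])
for x0 in ([400,0,400,0,400,0,200],[200,0,300,10,500,0,300]):
    s=least_squares(f,x0); print(np.round(s.x,2),np.round(s.fun[:9],2))
for q,p,e in D:
    C=fk(q,s.x)[1]; Rt=R.from_euler("xyz",e,degrees=True); print(np.round((C.inv()*Rt).as_matrix(),3))
E
```

```text
[1.4054e+02 5.0000e-02 5.9165e+02 1.1500e+01 4.1703e+02 2.5280e+01
 3.2766e+02] [-0.  0.  0.  0.  0. -0. -0. -0.  0.]
[1.4054e+02 5.0000e-02 5.9165e+02 1.1500e+01 4.1703e+02 2.5280e+01
 3.2766e+02] [-0.  0.  0.  0.  0. -0. -0. -0.  0.]
[[-0. -1. -0.]
 [-0.  0. -1.]
 [ 1. -0. -0.]]
[[-0.    -1.    -0.001]
 [-0.     0.001 -1.   ]
 [ 1.    -0.    -0.   ]]
[[-0.    -1.     0.001]
 [ 0.001 -0.001 -1.   ]
 [ 1.    -0.     0.001]]
```

```bash
cat >> kin.py <<'E'
P=np.array([140.54,.05,591.65,11.5,417.03,25.28,327.66])
M=np.array([[0,-1,0],[0,0,-1],[1,0,0]],float)
def ik(p,Rt,seeds=40,q0=None,rng=np.random.default_rng(0)):
    C=Rt*R.from_matrix(M).inv(); sols=[]
    def f(q):
        pp,cc=fk(q,P); return np.r_[(pp-p)/100,(C.inv()*cc).as_rotvec()]
    for i in range(seeds):
        x0=q0 if (q0 is not None and i==0) else rng.uniform(LO,HI)
        x0=np.clip(x0,LO+.01,HI-.01)
        s=least_squares(f,x0,bounds=(LO,HI),max_nfev=60,x_scale=50.)
        if np.linalg.norm(s.fun)<1e-3 and not any(np.abs(s.x-t).max()<1 for t in sols): sols.append(s.x)
    return sols
E
cat > s.py <<'E'
from h import *
from kin import *
def lean2(side,theta,gap,up,sgn,slide=0,off=19,bc=(697.5,266.5),bz=-2.1):
    az=bz+{"-x":0,"-y":90,"+y":-90,"+x":180}[side]; half=50 if side[1]=="x" else 85
    f=np.array([np.cos(np.radians(az)),np.sin(np.radians(az)),0]); g=np.array([-f[1],f[0],0]); t=np.radians(theta)
    C=np.array([*bc,0])-f*(half+60*np.cos(t)+gap)+g*slide; C[2]=60*np.sin(t)+up
    Rt=tool(az,90-theta,sgn)
    return C-off*Rt.as_matrix()[:,0],Rt
if __name__=="__main__":
  for side in("-x","+y","-y"):
    for th in(45,50,55,60,65,70):
      for sg in(1,-1):
        p,Rt=lean2(side,th,0,0,sg)
        for q in ik(p,Rt,16):
            w=fk(q,P*np.array([1,1,1,1,1,1,0]))[0]
            print(side,th,sg,np.round(q),"wrist",np.round(w))
E
timeout 500 python3 s.py
```

```text
-x 45 1 [ 36.  28. 123. 252.  27.  49.] wrist [360. 279. 288.]
-x 45 -1 [  36.   28.  123.  252.   27. -131.] wrist [360. 279. 288.]
-x 50 1 [ 38.  29. 126. 242.  34.  61.] wrist [344. 279. 269.]
-x 50 -1 [  38.   29.  126.  242.   34. -119.] wrist [344. 279. 269.]
-x 55 1 [ 39.  31. 128. 235.  41.  69.] wrist [329. 280. 248.]
-x 55 -1 [  39.   31.  128.  235.   41. -111.] wrist [329. 280. 248.]
-x 60 1 [ 40.  34. 130. 231.  49.  75.] wrist [318. 280. 225.]
-x 60 -1 [  40.   34.  130.  231.   49. -105.] wrist [318. 280. 225.]
-x 65 1 [ 41.  37. 131. 228.  57.  80.] wrist [308. 281. 201.]
-x 65 -1 [  41.   37.  131.  228.   57. -100.] wrist [308. 281. 201.]
-x 70 1 [ 41.  40. 132. 226.  65.  84.] wrist [301. 281. 175.]
-x 70 -1 [ 41.  40. 132. 226.  65. -96.] wrist [301. 281. 175.]
+y 45 1 [ 41.  67.  30. -34. 113.  39.] wrist [711. 639. 288.]
+y 45 -1 [  41.   67.   30.  -34.  113. -141.] wrist [711. 639. 288.]
+y 50 1 [ 42.  70.  27. -38. 117.  37.] wrist [712. 655. 269.]
+y 50 -1 [  42.   70.   27.  -38.  117. -143.] wrist [712. 655. 269.]
+y 55 1 [ 43.  73.  23. -43. 121.  34.] wr
[... 377 characters left out ...]
67. -36.] wrist [ 684. -106.  288.]
-y 50 1 [-11.  43.  90.  54.  70. 141.] wrist [ 683. -122.  269.]
-y 50 -1 [-11.  43.  90.  54.  70. -39.] wrist [ 683. -122.  269.]
-y 55 1 [-12.  45.  90.  58.  72. 137.] wrist [ 683. -137.  248.]
-y 55 -1 [-12.  45.  90.  58.  72. -43.] wrist [ 683. -137.  248.]
-y 60 1 [-13.  47.  90.  61.  76. 134.] wrist [ 682. -148.  225.]
-y 60 -1 [-13.  47.  90.  61.  76. -46.] wrist [ 682. -148.  225.]
-y 65 1 [-14.  49.  90.  65.  79. 131.] wrist [ 682. -158.  201.]
-y 65 -1 [-14.  49.  90.  65.  79. -49.] wrist [ 682. -158.  201.]
-y 70 1 [-15.  51.  90.  68.  82. 128.] wrist [ 682. -164.  175.]
-y 70 -1 [-15.  51.  90.  68.  82. -52.] wrist [ 682. -164.  175.]
```

Request:
arm_command(slide=[[-3, 0, 0], [-6, 0, 0], [-8, 0, 0], [-8, 0, 0], [-8, 0, 0]], turn=[[0, 0.1, 0], [0, 0.2, 0], [0, 0.3, 0], [0, 0.3, 0], [0, 0.3, 0]], grip=[255, 255, 255, 255, 255])

```text
time_s: 6.0
ee_pos: [451.1, 302.6, 331.0]
ee_rot: [-0.8, 49.9, -4.4]
force: [0.4, 0.2, -1.0]
gripper_width: 15.8
```

Run:
```python
from h import *
s=env.state(); print(s["ee_pos"],s["ee_rot"],s["qpos"])
p,r=np.array([517.04,297.077,285.087]),R.from_euler("xyz",[-.9,32.9,-4.2],degrees=True)
print(p+r.apply([-80,0,0]),(r*R.from_rotvec([0,.3,0])).as_euler("xyz",degrees=True))
from s import lean2
p,r=lean2("-x",62,70,150,1);print(p+r.apply([-80,0,0]),(r*R.from_rotvec([0,.3,0])).as_euler("xyz",degrees=True))
```

```text
[451.1047126  302.56841518 331.01649823] [-0.84012029 49.94593397 -4.40921476] [ 51.27531724   0.92559654 106.68804739 -40.6155272   54.73284193
 -16.22136153]
[450.0507963  301.99637961 328.540956  ] [-1.17773748 50.08600037 -4.61450157]
[462.0781116  275.13252876 249.45454029] [ 0.         45.18873385 -2.1       ]
```

```bash
cat > plan.py <<'E'
from s import *
def coverpts(p,Rt,off=19):
    out=[]
    for a in(-60,60):
        for b in(-55,55): out.append(p+Rt.apply([off,b,a]))
    return np.array(out)
def pose(q):
    p,C=fk(q,P); return p,C*R.from_matrix(M)
def path(wps,jl=(7.5,7.5,9,9,9,9),rl=6.3,tl=36):
    qs=[np.array(wps[0],float)]
    for b in wps[1:]:
        a=qs[-1]; b=np.array(b,float)
        n=1
        while True:
            seg=[a+(b-a)*i/n for i in range(n+1)]; ok=True
            for u,v in zip(seg,seg[1:]):
                pu,ru=pose(u);pv,rv=pose(v)
                if (np.abs(v-u)>np.array(jl)).any() or np.degrees((ru.inv()*rv).magnitude())>rl or np.linalg.norm(pu-pv)>tl: ok=False;break
            if ok: break
            n+=1
        qs+=seg[1:]
    return qs
def emit(qs,start,cover=True):
    p0,r0=start
    S=[];T=[]
    for q in qs:
        p,r=pose(q); S.append(np.round(r0.inv().apply(p-p0)/10,1).tolist()); T.append(np.round((r0.inv()*r).as_rotvec(),2).tolist())
    print("slide",S);print("turn",T)
E
python3 - <<'E'
from plan import *
q0=env.state()["qpos"]
pre=lean2("-x",60,60,70,-1); sol=[q for q in ik(*pre,30)]; print(np.round(sol,1))
V3=sol[0]
qs=path([q0,[30,0,100,20,22,-20],[26,5,105,180,22,-85],V3])
np.save("path1.npy",qs); print(len(qs))
for q in qs[::3]+[qs[-1]]:
    p,r=pose(q); w=fk(q,P*np.array([1,1,1,1,1,1,0]))[0]
    print(np.round(q),"tcp",np.round(p),"cover minz",round(coverpts(p,r)[:,2].min()),"maxx",round(coverpts(p,r)[:,0].max()),"wr",np.round(w))
E
```

```text
[[  45.9   23.   132.4  243.7   45.9 -115.5]]
47
[ 51.   1. 107. -41.  55. -16.] tcp [451. 303. 331.] cover minz 277 maxx 513 wr [241. 319. 582.]
[ 46.   1. 105. -27.  47. -17.] tcp [454. 337. 326.] cover minz 266 maxx 522 wr [269. 299. 594.]
[ 41.   0. 104. -13.  40. -18.] tcp [471. 371. 347.] cover minz 283 maxx 544 wr [295. 276. 606.]
[ 37.   0. 102.   1.  32. -19.] tcp [504. 393. 389.] cover minz 326 maxx 579 wr [319. 250. 618.]
[ 32.   0. 101.  15.  25. -20.] tcp [550. 394. 447.] cover minz 390 maxx 624 wr [340. 223. 631.]
[ 30.   1. 101.  38.  22. -27.] tcp [557. 416. 473.] cover minz 403 maxx 632 wr [351. 212. 627.]
[ 29.   1. 101.  64.  22. -38.] tcp [554. 445. 496.] cover minz 416 maxx 630 wr [358. 211. 615.]
[ 28.   2. 102.  91.  22. -49.] tcp [567. 457. 530.] cover minz 446 maxx 640 wr [365. 209. 603.]
[ 28.   3. 103. 118.  22. -60.] tcp [594. 446. 562.] cover minz 482 maxx 662 wr [372. 207. 591.]
[ 27.   4. 104. 144.  22. -71.] tcp [631. 413. 582.] cover minz 510 maxx 689 wr [378. 205. 579.]
[ 26.   5. 105. 171.  22. -81.] tcp [669. 363. 581.] cover minz 521 maxx 714 wr [384. 202. 568.]
[ 29.   7. 109. 188.  25. -89.] tcp [677. 360. 515.] cover minz 447 maxx 722 wr [380. 221. 521.]
[ 33.  11. 114. 201.  30. -95.] tcp [665. 369. 422.] cover minz 350 maxx 713 wr [364. 247. 461.]
[  37.   15.  120.  214.   35. -101.] tcp [643. 362. 327.] cover minz 254 maxx 691 wr [339. 266. 404.]
[  41.   18.  125.  227.   40. -107.] tcp [607. 336. 236.] cover minz 165 maxx 654 wr [307. 278. 353.]
[  45.   22.  131.  239.   44. -113.] tcp [560. 291. 155.] cover minz 90 maxx 605 wr [270. 283. 309.]
[  46.   23.  132.  244.   46. -116.] tcp [541. 272. 131.] cover minz 70 maxx 590 wr [258. 283. 295.]
```

Run:
```python
from plan import *
qs=np.load("path1.npy"); emit(qs[1:21],cur())
```

```text
slide [[0.3, 1.1, -0.4], [0.4, 2.2, -0.4], [0.4, 3.4, -0.2], [0.3, 4.7, 0.3], [0.0, 5.8, 1.1], [-0.3, 6.9, 2.3], [-0.6, 7.9, 3.7], [-1.0, 8.7, 5.4], [-1.5, 9.3, 7.4], [-2.0, 9.7, 9.6], [-2.5, 9.9, 12.0], [-3.0, 9.7, 14.6], [-3.5, 9.3, 17.3], [-4.0, 10.6, 16.9], [-4.6, 11.8, 16.7], [-5.3, 13.0, 16.9], [-6.0, 13.9, 17.2], [-6.8, 14.8, 17.9], [-7.4, 15.4, 18.7], [-8.0, 15.8, 19.7]]
turn [[0.07, 0.04, 0.05], [0.14, 0.08, 0.1], [0.22, 0.12, 0.15], [0.3, 0.15, 0.2], [0.38, 0.17, 0.25], [0.46, 0.19, 0.31], [0.55, 0.2, 0.36], [0.64, 0.22, 0.41], [0.72, 0.22, 0.46], [0.81, 0.22, 0.51], [0.91, 0.22, 0.56], [1.0, 0.21, 0.61], [1.09, 0.2, 0.66], [1.16, 0.26, 0.69], [1.23, 0.33, 0.73], [1.3, 0.39, 0.77], [1.37, 0.45, 0.81], [1.44, 0.5, 0.85], [1.52, 0.55, 0.89], [1.59, 0.59, 0.93]]
```

Request:
arm_command(slide=[[0.3, 1.1, -0.4], [0.4, 2.2, -0.4], [0.4, 3.4, -0.2], [0.3, 4.7, 0.3], [0.0, 5.8, 1.1], [-0.3, 6.9, 2.3], [-0.6, 7.9, 3.7], [-1.0, 8.7, 5.4], [-1.5, 9.3, 7.4], [-2.0, 9.7, 9.6], [-2.5, 9.9, 12.0], [-3.0, 9.7, 14.6], [-3.5, 9.3, 17.3], [-4.0, 10.6, 16.9], [-4.6, 11.8, 16.7], [-5.3, 13.0, 16.9], [-6.0, 13.9, 17.2], [-6.8, 14.8, 17.9], [-7.4, 15.4, 18.7], [-8.0, 15.8, 19.7]], turn=[[0.07, 0.04, 0.05], [0.14, 0.08, 0.1], [0.22, 0.12, 0.15], [0.3, 0.15, 0.2], [0.38, 0.17, 0.25], [0.46, 0.19, 0.31], [0.55, 0.2, 0.36], [0.64, 0.22, 0.41], [0.72, 0.22, 0.46], [0.81, 0.22, 0.51], [0.91, 0.22, 0.56], [1.0, 0.21, 0.61], [1.09, 0.2, 0.66], [1.16, 0.26, 0.69], [1.23, 0.33, 0.73], [1.3, 0.39, 0.77], [1.37, 0.45, 0.81], [1.44, 0.5, 0.85], [1.52, 0.55, 0.89], [1.59, 0.59, 0.93]], grip=[255, 255, 255, 255, 255, 255, 255, 255, 255, 255, 255, 255, 255, 255, 255, 255, 255, 255, 255, 255])

```text
time_s: 7.67
ee_pos: [560.5, 455.5, 508.3]
ee_rot: [132.8, 16.6, 51.2]
force: [0.5, 0.8, -1.1]
gripper_width: 15.7
```

Run:
```python
from plan import *
qs=np.load("path1.npy"); print(env.state()["qpos"],qs[20],env.state()["gripper_width"]); emit(qs[21:41],cur())
```

```text
[ 28.54068966   2.23772753 102.36272973  81.62673405  21.87955853
 -45.00308616] [ 28.44444444   1.94444444 101.94444444  82.22222222  22.
 -45.27777778] 15.74953812086571
slide [[-0.2, 1.9, -1.2], [-0.1, 3.2, -1.5], [-0.1, 4.7, -1.6], [-0.3, 6.3, -1.4], [-0.4, 7.8, -0.9], [-0.7, 9.4, -0.1], [-1.1, 10.9, 1.0], [-1.5, 12.3, 2.3], [-1.9, 13.6, 3.9], [-2.5, 14.7, 5.8], [-3.0, 15.5, 7.8], [-1.6, 13.1, 9.2], [-0.3, 10.7, 10.7], [0.8, 8.2, 12.2], [1.6, 5.7, 13.9], [2.3, 3.1, 15.6], [2.8, 0.5, 17.4], [3.1, -2.2, 19.3], [3.1, -4.8, 21.2], [2.9, -7.5, 23.1]]
turn [[0.09, 0.04, 0.05], [0.17, 0.07, 0.09], [0.26, 0.09, 0.13], [0.34, 0.12, 0.18], [0.43, 0.13, 0.23], [0.51, 0.15, 0.28], [0.6, 0.15, 0.33], [0.68, 0.16, 0.38], [0.77, 0.16, 0.44], [0.86, 0.15, 0.49], [0.94, 0.15, 0.54], [0.98, 0.13, 0.54], [1.02, 0.11, 0.54], [1.05, 0.08, 0.54], [1.09, 0.05, 0.55], [1.11, 0.01, 0.55], [1.14, -0.03, 0.56], [1.16, -0.07, 0.58], [1.17, -0.12, 0.59], [1.19, -0.18, 0.61]]
```

Tracking is excellent.

Request:
arm_command(slide=[[-0.2, 1.9, -1.2], [-0.1, 3.2, -1.5], [-0.1, 4.7, -1.6], [-0.3, 6.3, -1.4], [-0.4, 7.8, -0.9], [-0.7, 9.4, -0.1], [-1.1, 10.9, 1.0], [-1.5, 12.3, 2.3], [-1.9, 13.6, 3.9], [-2.5, 14.7, 5.8], [-3.0, 15.5, 7.8], [-1.6, 13.1, 9.2], [-0.3, 10.7, 10.7], [0.8, 8.2, 12.2], [1.6, 5.7, 13.9], [2.3, 3.1, 15.6], [2.8, 0.5, 17.4], [3.1, -2.2, 19.3], [3.1, -4.8, 21.2], [2.9, -7.5, 23.1]], turn=[[0.09, 0.04, 0.05], [0.17, 0.07, 0.09], [0.26, 0.09, 0.13], [0.34, 0.12, 0.18], [0.43, 0.13, 0.23], [0.51, 0.15, 0.28], [0.6, 0.15, 0.33], [0.68, 0.16, 0.38], [0.77, 0.16, 0.44], [0.86, 0.15, 0.49], [0.94, 0.15, 0.54], [0.98, 0.13, 0.54], [1.02, 0.11, 0.54], [1.05, 0.08, 0.54], [1.09, 0.05, 0.55], [1.11, 0.01, 0.55], [1.14, -0.03, 0.56], [1.16, -0.07, 0.58], [1.17, -0.12, 0.59], [1.19, -0.18, 0.61]], grip=[255, 255, 255, 255, 255, 255, 255, 255, 255, 255, 255, 255, 255, 255, 255, 255, 255, 255, 255, 255])

```text
time_s: 9.33
ee_pos: [632.1, 355.4, 295.7]
ee_rot: [-167.4, 16.3, 15.5]
force: [0.1, -0.3, -1.0]
gripper_width: 15.5
```

Run:
```python
from plan import *
qs=np.load("path1.npy"); print(env.state()["qpos"],qs[40],env.state()["gripper_width"]); emit(qs[41:],cur())
p,r=lean2("-x",60,60,70,-1)
go(p,r)
```

```text
[  37.97258417   15.7338397   121.28498079  218.74754808   35.89915382
 -103.82650835] [  37.95908398   15.82415534  121.4159106   218.21198734   36.35033931
 -103.31372182] 15.501789159881032
slide [[-0.4, 1.2, 3.1], [-1.1, 2.6, 6.1], [-2.0, 4.1, 9.1], [-3.1, 5.8, 11.9], [-4.4, 7.6, 14.7], [-5.9, 9.6, 17.2]]
turn [[-0.0, -0.03, 0.04], [-0.01, -0.06, 0.09], [-0.03, -0.1, 0.14], [-0.04, -0.13, 0.19], [-0.07, -0.17, 0.25], [-0.1, -0.2, 0.31]]
slide [-5.93, 9.55, 17.18] turn [-0.096, -0.205, 0.307] dist mm 205 deg 22
```

Request:
arm_command(slide=[[-0.4, 1.2, 3.1], [-1.1, 2.6, 6.1], [-2.0, 4.1, 9.1], [-3.1, 5.8, 11.9], [-4.4, 7.6, 14.7], [-5.9, 9.6, 17.2], [-5.9, 9.6, 17.2], [-5.9, 9.6, 17.2], [-5.9, 9.6, 17.2]], turn=[[0, -0.03, 0.04], [-0.01, -0.06, 0.09], [-0.03, -0.1, 0.14], [-0.04, -0.13, 0.19], [-0.07, -0.17, 0.25], [-0.096, -0.205, 0.307], [-0.096, -0.205, 0.307], [-0.096, -0.205, 0.307], [-0.096, -0.205, 0.307]], grip=[255, 255, 255, 255, 255, 255, 255, 255, 255])

```text
time_s: 10.08
ee_pos: [544.7, 274.1, 135.7]
ee_rot: [-179.7, 29.5, -1.8]
force: [0.1, 0.6, -0.4]
gripper_width: 15.8
```

Run:
```python
from plan import *
s=env.state(); print(s["ee_pos"],s["ee_rot"],s["qpos"])
im,d,W=grab("top","top2"); np.savez("top2.npz",im=im,d=d,W=W)
im,d,W=grab("side","side2"); np.savez("side2.npz",im=im,d=d,W=W)
for n in("top2","side2"):
    im=np.load(n+".npz")["im"]; c=im[100:320,90:370] if n[0]=="t" else im[170:380,130:410]
    cv2.imwrite(f"pics/{n}z.png",cv2.resize(cv2.convertScaleAbs(c,alpha=1.5),None,fx=2.6,fy=2.6,interpolation=cv2.INTER_CUBIC)[:,:,::-1])
for g,u in((25,5),(5,4)):
    go(lean2("-x",60,g,u,-1)[0],lean2("-x",60,g,u,-1)[1])
```

```text
[544.71734416 274.1499676  135.67297169] [-179.6505582    29.52631938   -1.81948968] [  45.7581314    22.88682562  132.03028726  243.3249481    45.95794508
 -115.4579823 ]
slide [6.16, 0.26, 4.57] turn [-0.005, -0.009, 0.004] dist mm 77 deg 1
slide [7.95, 0.26, 3.67] turn [-0.005, -0.009, 0.004] dist mm 88 deg 1
```

View pics/top2z.png

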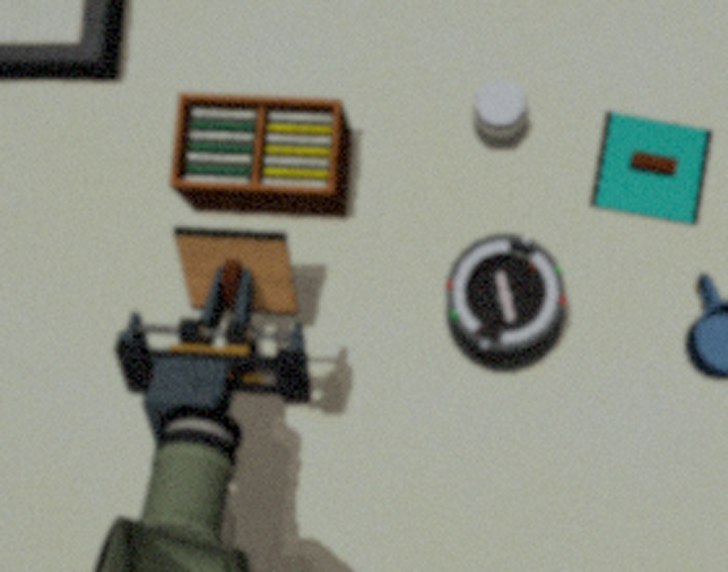

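View pics/side2z.png

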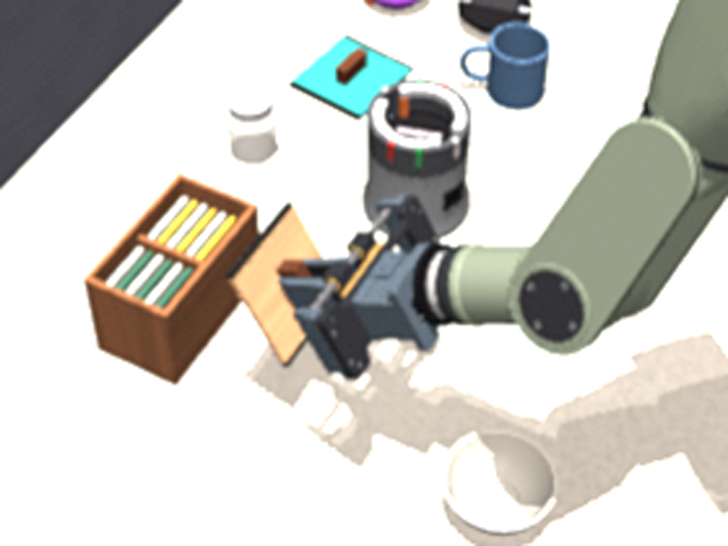

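```bash
cat > fitc.py <<'E'
from plan import *
def boardmask(im,W,lo,hi):
    h=cv2.cvtColor(im,cv2.COLOR_RGB2HSV).astype(int)
    return (h[...,0]>8)&(h[...,0]<25)&(h[...,1]>60)&(h[...,2]>90)&np.all((W>lo)&(W<hi),-1)
def fit(n,lo,hi):
    z=np.load(n+".npz"); W=z["W"]; m=boardmask(z["im"],W,lo,hi); X=W[m]
    for _ in range(4):
        c=X.mean(0); v=np.linalg.svd(X-c)[2][2]; X=X[np.abs((X-c)@v)<4]
    v=v*np.sign(v[2]); return len(X),c,v,X
E
python3 - <<'E'
from fitc import *
p,r=cur(); x=r.as_matrix()[:,0]
for n in("top2","side2"):
    k,c,v,X=fit(n,[500,200,30],[632,340,180])
    print(n,k,np.round(c),"normal",np.round(v,3),"theta",round(np.degrees(np.arccos(v[2])),1),"az",round(np.degrees(np.arctan2(-v[1],-v[0])),1),"top face offset along tool x",round((c-p)@x,1),"zmin/max",np.percentile(X[:,2],[1,99]).round(),"y",np.percentile(X[:,1],[1,99]).round(),"x",np.percentile(X[:,0],[1,99]).round())
print("tool x",x)
E
```

```text
top2 105 [553. 285. 128.] normal [-0.871  0.033  0.491] theta 60.6 az -2.1 top face offset along tool x 10.8 zmin/max [ 93. 164.] y [225. 330.] x [534. 575.]
side2 776 [561. 287. 143.] normal [-0.87   0.029  0.493] theta 60.5 az -1.9 top face offset along tool x 10.3 zmin/max [ 85. 179.] y [221. 329.] x [530. 583.]
tool x [ 0.87024504 -0.02791275 -0.49182766]
```

Request:
arm_command(slide=[[2, 0.1, 1.5], [4, 0.2, 3], [6.2, 0.3, 4.6], [7, 0.3, 4.3], [7.9, 0.3, 3.7], [8, 0.3, 3.9], [8, 0.3, 3.9], [8, 0.3, 3.9]], turn=[[-0.005, -0.009, 0.004], [-0.005, -0.009, 0.004], [-0.005, -0.009, 0.004], [-0.005, -0.009, 0.004], [-0.005, -0.009, 0.004], [-0.005, -0.009, 0.004], [-0.005, -0.009, 0.004], [-0.005, -0.009, 0.004]], grip=[255, 255, 255, 255, 255, 255, 255, 255])

```text
time_s: 10.85
ee_pos: [594.5, 269.2, 63.8]
ee_rot: [180.0, 30.0, -2.2]
force: [-0.4, 0.5, -1.6]
gripper_width: 15.7
```

Run:
```python
from plan import *
s=env.state(); print(s["ee_pos"],s["ee_rot"],s["force"],s["torque"])
go(*lean2("-x",60,0,0,-1)); go(*lean2("-x",60,-3,-2,-1))
```

```text
[594.54185853 269.15831435  63.80262273] [179.99055533  29.98435704  -2.15105706] [-0.44083326  0.50051775 -1.64284016] [4.48667206e-02 6.86538020e-01 6.07567179e-04]
slide [0.68, -0.11, -0.12] turn [-0.0, -0.0, -0.001] dist mm 7 deg 0
slide [1.04, -0.11, -0.1] turn [-0.0, -0.0, -0.001] dist mm 11 deg 0
```

Request:
arm_command(slide=[[0.3, 0, 0], [0.5, 0, 0], [0.7, 0, -0.1], [0.8, 0, -0.1], [0.8, 0, -0.1]], turn=[[0, 0, 0], [0, 0, 0], [0, 0, 0], [0, 0, 0], [0, 0, 0]], grip=[255, 255, 255, 255, 255])

```text
time_s: 11.27
ee_pos: [600.1, 269.1, 60.1]
ee_rot: [179.9, 30.0, -2.1]
force: [-16.2, 0.3, 9.5]
gripper_width: 15.7
```

Run:
```python
from fitc import *
s=env.state(); print(s["ee_pos"],s["ee_rot"],s["force"],s["torque"])
p,r=cur()
for n in("top","side"):
    im,d,W=grab(n,n+"3"); np.savez(n+"3.npz",im=im,d=d,W=W)
    k,c,v,X=fit(n+"3",[540,190,10],[660,340,125]); x=r.as_matrix()[:,0]
    print(n,k,np.round(c),np.round(v,3),round(np.degrees(np.arccos(v[2])),1),round((c-p)@x,1))
z=np.load("side3.npz")["im"][170:380,130:410]
cv2.imwrite("pics/side3z.png",cv2.resize(z,None,fx=2.6,fy=2.6,interpolation=cv2.INTER_CUBIC)[:,:,::-1])
```

```text
[600.10026459 269.10531742  60.14394044] [179.86104807  30.04038919  -2.05832092] [-16.18183401   0.30352605   9.48555947] [0.33506298 0.4098146  0.13392342]
top 308 [617. 271.  66.] [-0.831  0.021  0.556] 56.2 11.7
side 809 [622. 279.  75.] [-0.841  0.038  0.54 ] 57.3 10.9
```

View pics/side3z.png

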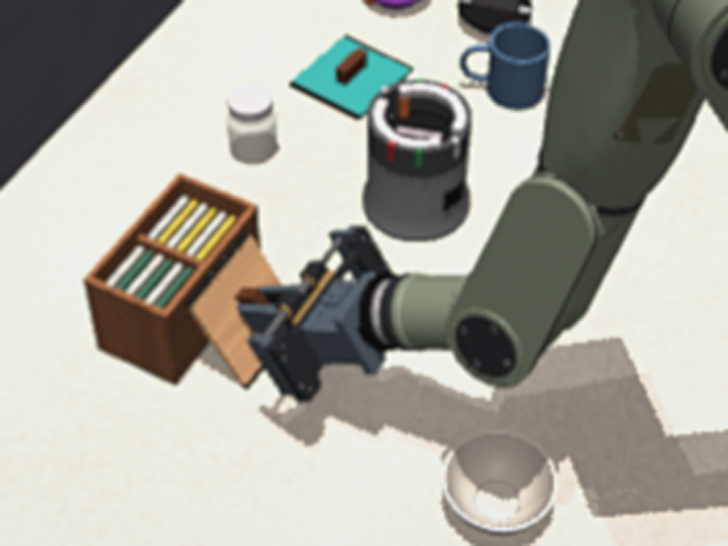

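Request:
arm_command(slide=[[-0.1, 0, 0], [-0.2, 0, 0], [-0.2, 0, 0], [-0.2, 0, 0], [-0.2, 0, 0], [-0.2, 0, 0], [-0.2, 0, 0]], turn=[[0, 0, 0], [0, 0, 0], [0, 0, 0], [0, 0, 0], [0, 0, 0], [0, 0, 0], [0, 0, 0]], grip=[255, 0, 0, 0, 0, 0, 0])

```text
time_s: 11.95
ee_pos: [600.3, 268.9, 60.2]
ee_rot: [179.9, 30.1, -2.2]
force: [-0.2, 0.6, -0.2]
gripper_width: 53.0
```

Run:
```python
from fitc import *
s=env.state(); print(s["ee_pos"],s["ee_rot"],s["force"],s["gripper_width"])
p,r=cur()
for n in("top","side"):
    im,d,W=grab(n,n+"4"); np.savez(n+"4.npz",im=im,d=d,W=W)
    k,c,v,X=fit(n+"4",[540,190,10],[660,340,125]); x=r.as_matrix()[:,0]
    print(n,k,np.round(c),np.round(v,3),round(np.degrees(np.arccos(v[2])),1),round((c-p)@x,1))
# return path
q0=s["qpos"]
qa=ik(p-r.as_matrix()[:,0]*90+np.array([0,0,10]),r,q0=q0,seeds=1)[0]
print(np.round(q0,1),np.round(qa,1))
```

```text
[600.31272723 268.89996847  60.17967189] [179.89374804  30.05547275  -2.19572616] [-0.24338254  0.58928313 -0.15316678] 52.997492270125065
top 174 [626. 263.  82.] [-0.813  0.03   0.581] 54.5 11.9
side 657 [623. 282.  78.] [-0.835  0.054  0.548] 56.8 10.2
[  39.9   33.9  129.8  230.6   48.6 -104.6] [  48.    24.6  134.7  242.8   48.4 -111.4]
```

Request:
arm_command(slide=[[-2, 0, 0], [-4.5, 0, 0.1], [-7, 0, 0.2], [-9, 0, 0.3], [-9, 0, 0.3], [-9, 0, 0.3]], turn=[[0, 0, 0], [0, 0, 0], [0, 0, 0], [0, 0, 0], [0, 0, 0], [0, 0, 0]], grip=[0, 0, 0, 0, 0, 0])

```text
time_s: 12.55
ee_pos: [520.6, 272.6, 103.3]
ee_rot: [179.9, 30.0, -2.1]
force: [0.2, 0.6, 0.7]
gripper_width: 91.1
```

Run:
```python
from fitc import *
s=env.state(); print(s["ee_pos"],s["ee_rot"],s["qpos"],s["gripper_width"])
for n in("top","side"):
    im,d,W=grab(n,n+"5"); np.savez(n+"5.npz",im=im,d=d,W=W)
    k,c,v,X=fit(n+"5",[540,190,10],[660,340,125])
    print(n,k,np.round(c),np.round(v,3),round(np.degrees(np.arccos(v[2])),1),np.percentile(X,[1,99],axis=0).round())
z=np.load("side5.npz")["im"][170:380,130:410]; y=np.load("top5.npz")["im"][100:310,100:380]
cv2.imwrite("pics/side5z.png",cv2.resize(z,None,fx=2.6,fy=2.6,interpolation=cv2.INTER_CUBIC)[:,:,::-1])
cv2.imwrite("pics/top5z.png",cv2.resize(cv2.convertScaleAbs(y,alpha=1.5),None,fx=2.6,fy=2.6,interpolation=cv2.INTER_CUBIC)[:,:,::-1])
lp=np.array([591.2,-343.5,110.]); a=np.radians(97.7); x=np.array([0,0,-1.]); y=np.array([np.cos(a),np.sin(a),0]); Rl=R.from_matrix(np.stack([x,y,np.cross(x,y)],1))
print([np.round(q,1) for q in ik(lp,Rl,20)])
```

```text
[520.55690605 272.59083612 103.26713245] [179.94539403  30.02018844  -2.07053346] [  48.24938244   26.26054668  135.43943022  241.10438836   49.56449177
 -108.56599703] 91.0966674886549
top 240 [614. 273.  60.] [-0.822  0.022  0.568] 55.4 [[588. 206.  21.]
 [655. 326. 119.]]
side 1030 [615. 274.  65.] [-0.845  0.035  0.534] 57.7 [[580. 211.  11.]
 [651. 328. 118.]]
[array([ -31.1,   32.5,   82.9,   -0. ,   64.6, -128.8])]
```

View pics/side5z.png

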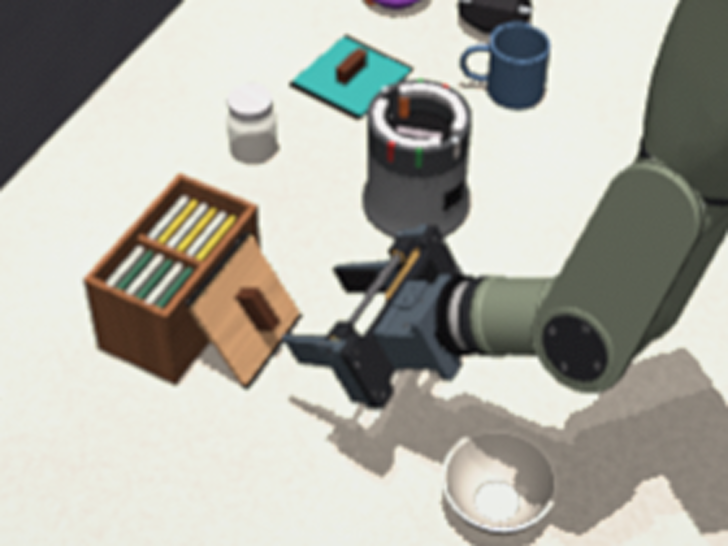

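View pics/top5z.png

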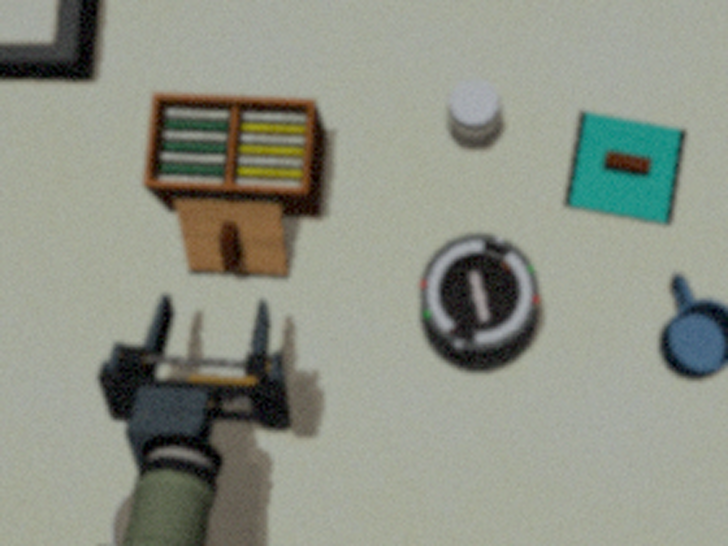

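Run:
```python
from plan import *
q0=env.state()["qpos"]
lp=np.array([591.2,-343.5,110.]); a=np.radians(97.7); x=np.array([0,0,-1.]); y=np.array([np.cos(a),np.sin(a),0]); Rl=R.from_matrix(np.stack([x,y,np.cross(x,y)],1))
V=[-31.1,32.5,82.9,0,64.6,-128.8]
qs=path([q0,[30,6,112,190,20,-112],[0,0,100,20,20,-118],V])
np.save("path2.npy",qs); print(len(qs))
for q in qs[::3]+[qs[-1]]:
    p,r=pose(q); w=fk(q,P*np.array([1,1,1,1,1,1,0]))[0]
    print(np.round(q),"tcp",np.round(p),"wr",np.round(w))
emit(qs[1:21],cur())
for n in("top5","side5"):
    z=np.load(n+".npz"); W,im=z["W"],z["im"]; h=cv2.cvtColor(im,cv2.COLOR_RGB2HSV).astype(int)
    near=(np.hypot(W[...,0]-537,W[...,1]-7)<80)&(W[...,2]>100)
    m=near&(W[...,2]>136)&(W[...,2]<149); X=W[m]
    (cx,cy),rad=cv2.minEnclosingCircle(X[:,:2].astype(np.float32)); print(n,"top ring",len(X),X[:,2].mean(),(cx,cy),rad)
    br=X[h[m][:,2]>np.percentile(h[m][:,2],40)]
    for nm,mm in(("green",(h[...,0]>40)&(h[...,0]<85)&(h[...,1]>90)),("red",((h[...,0]<6)|(h[...,0]>174))&(h[...,1]>120))):
        k=near&mm; ang=np.degrees(np.arctan2(W[k][:,1]-cy,W[k][:,0]-cx)); rr=np.hypot(W[k][:,1]-cy,W[k][:,0]-cx); print(nm,[(round(b),round(c),round(e)) for b,c,e in zip(ang,rr,W[k][:,2])][:25])
```

```text
58
[  48.   26.  135.  241.   50. -109.] tcp [521. 272. 103.] wr [238. 283. 267.]
[  44.   21.  130.  228.   42. -109.] tcp [570. 332. 175.] wr [279. 282. 316.]
[  39.   16.  124.  216.   35. -110.] tcp [608. 368. 266.] wr [314. 270. 374.]
[  35.   11.  118.  203.   27. -111.] tcp [633. 379. 365.] wr [341. 249. 439.]
[  30.    6.  112.  190.   20. -112.] tcp [646. 364. 464.] wr [356. 219. 511.]
[  27.    5.  111.  172.   20. -113.] tcp [652. 360. 488.] wr [369. 199. 524.]
[  24.    5.  109.  154.   20. -113.] tcp [655. 353. 502.] wr [379. 178. 537.]
[  20.    4.  108.  135.   20. -114.] tcp [657. 340. 507.] wr [388. 156. 550.]
[  17.    3.  107.  117.   20. -115.] tcp [659. 320. 504.] wr [396. 134. 563.]
[  14.    3.  106.   99.   20. -115.] tcp [664. 291. 496.] wr [402. 111. 576.]
[  11.    2.  104.   81.   20. -116.] tcp [670. 251. 485.] wr [406.  88. 590.]
[   8.    2.  103.   62.   20. -116.] tcp [678. 201. 476.] wr [408.  65. 603.]
[   4.    1.  102.   44.   20. -117.] tcp [685. 141. 471.] wr [408.  42. 617.]
[   1.    0.  100.   26.   20. -118.] tcp [690.  74. 475.] wr [407.  1
[... 1903 characters left out ...]
05), (52, 38, 102), (-97, 56, 146)]
side5 top ring 535 142.26090611491142 (540.0650024414062, 6.1963396072387695) 62.05850601196289
green [(113, 55, 143), (115, 58, 146), (113, 54, 139), (116, 53, 137), (118, 57, 142), (113, 56, 137), (116, 55, 135), (118, 57, 137), (113, 61, 138), (116, 59, 135), (119, 56, 133), (113, 55, 128), (116, 55, 128), (113, 57, 126), (116, 57, 125), (113, 58, 123), (116, 54, 119)]
red [(81, 59, 144), (82, 56, 142), (87, 58, 146), (78, 55, 135), (79, 52, 134), (88, 60, 145), (83, 62, 140), (83, 57, 135), (84, 53, 133), (80, 57, 130), (82, 56, 130), (87, 59, 136), (79, 56, 124), (83, 58, 129), (85, 54, 127), (80, 57, 122), (84, 58, 125), (82, 60, 122), (83, 57, 119)]
```

Request:
arm_command(slide=[[0.4, -2.3, -2.7], [0.5, -4.4, -5.6], [0.4, -6.2, -8.6], [0.1, -7.7, -11.8], [-0.4, -9.0, -15.0], [-1.0, -9.9, -18.3], [-1.8, -10.6, -21.6], [-2.8, -10.9, -24.8], [-3.8, -11.0, -28.1], [-5.0, -10.8, -31.2], [-6.2, -10.3, -34.3], [-7.6, -9.6, -37.3], [-7.8, -9.5, -38.3], [-8.1, -9.4, -39.0], [-8.3, -9.2, -39.7], [-8.5, -9.0, -40.3], [-8.6, -8.8, -40.7], [-8.7, -8.5, -41.1], [-8.8, -8.1, -41.4], [-8.8, -7.7, -41.5]], turn=[[0, 0.02, -0.07], [-0.01, 0.04, -0.13], [-0.02, 0.07, -0.19], [-0.04, 0.11, -0.24], [-0.06, 0.14, -0.29], [-0.1, 0.18, -0.33], [-0.13, 0.22, -0.37], [-0.17, 0.26, -0.4], [-0.22, 0.3, -0.42], [-0.27, 0.34, -0.43], [-0.33, 0.39, -0.44], [-0.39, 0.43, -0.43], [-0.48, 0.47, -0.43], [-0.58, 0.5, -0.42], [-0.68, 0.54, -0.42], [-0.78, 0.57, -0.41], [-0.88, 0.6, -0.39], [-0.98, 0.63, -0.38], [-1.08, 0.65, -0.37], [-1.18, 0.68, -0.35]], grip=[0, 0, 0, 0, 0, 0, 0, 0, 0, 0, 0, 0, 0, 0, 0, 0, 0, 0, 0, 0])

```text
time_s: 14.32
ee_pos: [656.8, 343.6, 506.1]
ee_rot: [120.7, 6.7, 33.9]
force: [0.0, -0.6, 1.2]
gripper_width: 91.4
```

Run:
```python
from plan import *
qs=np.load("path2.npy"); print(env.state()["qpos"],qs[20]); emit(qs[21:41],cur())
```

```text
[  21.18549712    4.37443245  108.62950916  141.19652403   20.38578243
 -113.79719883] [  21.42857143    4.28571429  108.57142857  141.42857143   20.
 -113.71428571]
slide [[-0.2, 0.2, 0.2], [-0.5, 0.4, 0.7], [-0.8, 0.6, 1.3], [-1.1, 0.8, 2.0], [-1.4, 1.0, 2.8], [-1.8, 1.1, 3.7], [-2.2, 1.3, 4.8], [-2.7, 1.5, 5.9], [-3.2, 1.8, 7.2], [-3.8, 2.1, 8.5], [-4.4, 2.5, 10.0], [-5.1, 2.9, 11.5], [-5.8, 3.4, 13.1], [-6.6, 4.0, 14.7], [-7.5, 4.7, 16.4], [-8.5, 5.5, 18.1], [-9.5, 6.4, 19.8], [-10.6, 7.4, 21.5], [-11.8, 8.5, 23.2], [-13.1, 9.7, 24.9]]
turn [[-0.1, 0.0, -0.02], [-0.2, 0.0, -0.03], [-0.31, 0.0, -0.05], [-0.41, 0.0, -0.07], [-0.51, -0.0, -0.09], [-0.62, -0.01, -0.11], [-0.72, -0.02, -0.13], [-0.82, -0.02, -0.16], [-0.92, -0.03, -0.19], [-1.03, -0.04, -0.22], [-1.13, -0.06, -0.25], [-1.23, -0.07, -0.28], [-1.33, -0.08, -0.32], [-1.42, -0.1, -0.36], [-1.52, -0.12, -0.4], [-1.62, -0.13, -0.45], [-1.71, -0.15, -0.5], [-1.81, -0.17, -0.55], [-1.9, -0.18, -0.6], [-1.99, -0.2, -0.66]]
```

Request:
arm_command(slide=[[-0.2, 0.2, 0.2], [-0.5, 0.4, 0.7], [-0.8, 0.6, 1.3], [-1.1, 0.8, 2.0], [-1.4, 1.0, 2.8], [-1.8, 1.1, 3.7], [-2.2, 1.3, 4.8], [-2.7, 1.5, 5.9], [-3.2, 1.8, 7.2], [-3.8, 2.1, 8.5], [-4.4, 2.5, 10.0], [-5.1, 2.9, 11.5], [-5.8, 3.4, 13.1], [-6.6, 4.0, 14.7], [-7.5, 4.7, 16.4], [-8.5, 5.5, 18.1], [-9.5, 6.4, 19.8], [-10.6, 7.4, 21.5], [-11.8, 8.5, 23.2], [-13.1, 9.7, 24.9]], turn=[[-0.1, 0, -0.02], [-0.2, 0, -0.03], [-0.31, 0, -0.05], [-0.41, 0, -0.07], [-0.51, 0, -0.09], [-0.62, -0.01, -0.11], [-0.72, -0.02, -0.13], [-0.82, -0.02, -0.16], [-0.92, -0.03, -0.19], [-1.03, -0.04, -0.22], [-1.13, -0.06, -0.25], [-1.23, -0.07, -0.28], [-1.33, -0.08, -0.32], [-1.42, -0.1, -0.36], [-1.52, -0.12, -0.4], [-1.62, -0.13, -0.45], [-1.71, -0.15, -0.5], [-1.81, -0.17, -0.55], [-1.9, -0.18, -0.6], [-1.99, -0.2, -0.66]], grip=[0, 0, 0, 0, 0, 0, 0, 0, 0, 0, 0, 0, 0, 0, 0, 0, 0, 0, 0, 0])

```text
time_s: 15.98
ee_pos: [690.7, 48.1, 474.8]
ee_rot: [-5.4, 29.0, 7.7]
force: [-0.2, -0.4, -0.6]
gripper_width: 91.4
```

Run:
```python
from plan import *
qs=np.load("path2.npy"); print(env.state()["qpos"],qs[40]); emit(qs[41:],cur())
```

```text
[-2.47922086e-01  6.78587443e-02  1.00098945e+02  2.04137732e+01
  2.02601945e+01 -1.18478069e+02] [   0.    0.  100.   20.   20. -118.]
slide [[1.6, -1.8, -1.7], [3.2, -3.8, -3.8], [4.5, -5.8, -6.0], [5.7, -7.9, -8.2], [6.7, -10.1, -10.6], [7.5, -12.2, -13.1], [8.2, -14.4, -15.6], [8.6, -16.5, -18.2], [8.8, -18.7, -20.8], [8.9, -20.8, -23.5], [8.8, -22.8, -26.2], [8.5, -24.8, -28.9], [8.0, -26.7, -31.6], [7.4, -28.6, -34.4], [6.6, -30.4, -37.1], [5.6, -32.1, -39.8], [4.5, -33.6, -42.5]]
turn [[-0.01, 0.06, -0.01], [-0.02, 0.12, -0.02], [-0.03, 0.18, -0.03], [-0.04, 0.25, -0.03], [-0.04, 0.31, -0.04], [-0.04, 0.37, -0.04], [-0.04, 0.44, -0.04], [-0.04, 0.5, -0.04], [-0.03, 0.57, -0.03], [-0.02, 0.63, -0.03], [-0.02, 0.69, -0.02], [-0.0, 0.76, -0.02], [0.01, 0.82, -0.01], [0.03, 0.88, 0.0], [0.04, 0.94, 0.02], [0.06, 1.0, 0.03], [0.08, 1.06, 0.05]]
```

Request:
arm_command(slide=[[1.6, -1.8, -1.7], [3.2, -3.8, -3.8], [4.5, -5.8, -6.0], [5.7, -7.9, -8.2], [6.7, -10.1, -10.6], [7.5, -12.2, -13.1], [8.2, -14.4, -15.6], [8.6, -16.5, -18.2], [8.8, -18.7, -20.8], [8.9, -20.8, -23.5], [8.8, -22.8, -26.2], [8.5, -24.8, -28.9], [8.0, -26.7, -31.6], [7.4, -28.6, -34.4], [6.6, -30.4, -37.1], [5.6, -32.1, -39.8], [4.5, -33.6, -42.5], [4.5, -33.6, -42.5], [4.5, -33.6, -42.5]], turn=[[-0.01, 0.06, -0.01], [-0.02, 0.12, -0.02], [-0.03, 0.18, -0.03], [-0.04, 0.25, -0.03], [-0.04, 0.31, -0.04], [-0.04, 0.37, -0.04], [-0.04, 0.44, -0.04], [-0.04, 0.5, -0.04], [-0.03, 0.57, -0.03], [-0.02, 0.63, -0.03], [-0.02, 0.69, -0.02], [0, 0.76, -0.02], [0.01, 0.82, -0.01], [0.03, 0.88, 0], [0.04, 0.94, 0.02], [0.06, 1.0, 0.03], [0.08, 1.06, 0.05], [0.08, 1.06, 0.05], [0.08, 1.06, 0.05]], grip=[0, 0, 0, 0, 0, 0, 0, 0, 0, 0, 0, 0, 0, 0, 0, 0, 0, 0, 0])

```text
time_s: 17.57
ee_pos: [591.0, -340.4, 106.6]
ee_rot: [57.7, 89.6, 65.5]
force: [0.3, 0.6, 0.6]
gripper_width: 91.1
```

```bash
cat >> h.py <<'E'
def down(yang):
    a=np.radians(yang); x=np.array([0,0,-1.]); y=np.array([np.cos(a),np.sin(a),0]); return R.from_matrix(np.stack([x,y,np.cross(x,y)],1))
E
python3 - <<'E'
from fitc import *
s=env.state(); print(s["time_s"],s["ee_pos"],s["qpos"])
go([591.2,-343.5,39],down(97.7))
for n in("top","side"):
    im,d,W=grab(n,n+"6"); np.savez(n+"6.npz",im=im,d=d,W=W)
    k,c,v,X=fit(n+"6",[540,190,10],[660,340,125]); print(n,k,np.round(c),round(np.degrees(np.arccos(v[2])),1))
    cv2.imwrite(f"pics/{n}6.png",im[:,:,::-1])
    h=cv2.cvtColor(im,cv2.COLOR_RGB2HSV).astype(int)
    dist=np.hypot(W[...,0]-540.5,W[...,1]-6.1)
    m=(dist<75)&(W[...,2]>136)&(W[...,2]<149); print("ring rect",cv2.minAreaRect(W[m][:,:2].astype(np.float32)))
    hist=[]
    f=m&(dist>42)&(dist<54)
    ang=np.degrees(np.arctan2(W[...,1]-6.1,W[...,0]-540.5))%180
    for a in range(0,180,6):
        k=f&(ang>=a)&(ang<a+6); hist.append((a,int(np.median(h[k][:,2])) if k.sum() else -1,int(k.sum())))
    print(hist)
E
```

```text
17.5667 [ 591.01346209 -340.40240407  106.62321812] [ -31.09185298   32.52140236   83.41123141    0.42874044   64.11263706
 -129.06943753]
slide [6.76, -0.35, -0.05] turn [0.002, 0.004, -0.006] dist mm 68 deg 0
top 598 [614. 272.  62.] 57.8
ring rect ((541.1922607421875, 5.60260009765625), (115.93870544433594, 115.31573486328125), 12.496858596801758)
[(0, 105, 18), (6, 99, 21), (12, 105, 16), (18, 103, 19), (24, 106, 15), (30, 102, 18), (36, 101, 17), (42, 106, 20), (48, 109, 17), (54, 112, 16), (60, 108, 16), (66, 104, 18), (72, 110, 19), (78, 107, 16), (84, 109, 17), (90, 106, 19), (96, 109, 17), (102, 103, 18), (108, 108, 20), (114, 106, 20), (120, 105, 18), (126, 108, 20), (132, 108, 19), (138, 81, 16), (144, 51, 9), (150, 55, 6), (156, 72, 7), (162, 54, 8), (168, 47, 6), (174, 74, 13)]
side 1014 [615. 274.  65.] 57.9
ring rect ((540.1299438476562, 6.427619934082031), (115.36652374267578, 123.97733306884766), 21.604936599731445)
[(0, 177, 13), (6, 235, 9), (12, 223, 8), (18, 236, 11), (24, 232, 13), (30, 219, 5), (36, 233, 12), (42, 225, 10), (48, 186, 7), (54, 231, 10), (60, 204, 9), (66, 223, 10), (72, 217, 12), (78, 213, 11), (84, 218, 6), (90, 188, 14), (96, 201, 11), (102, 200, 9), (108, 183, 11), (114, 216, 14), (120, 183, 8), (126, 205, 13), (132, 205, 9), (138, 144, 12), (144, 84, 7), (150, 82, 8), (156, 147, 6), (162, 127, 4), (168, 113, 9), (174, 147, 9)]
```

View pics/top6.png

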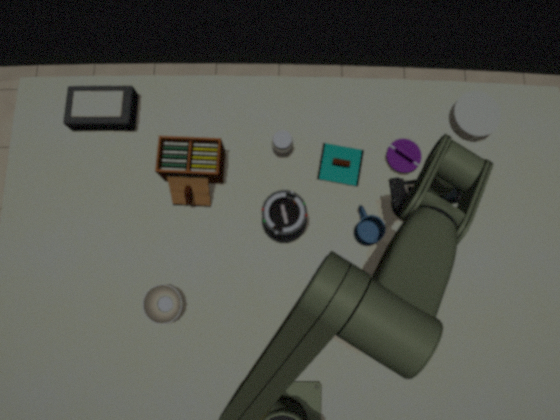

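Request:
arm_command(slide=[[2, -0.2, 0], [4, -0.3, 0], [5.5, -0.3, 0], [6.4, -0.3, 0], [6.8, -0.3, 0], [6.8, -0.3, 0], [6.8, -0.3, 0], [6.8, -0.3, 0], [6.8, -0.3, 0], [6.8, -0.3, 0], [6.8, -0.3, 0], [6.8, -0.3, 0], [6.8, -0.3, 0], [6.8, -0.3, 0], [6.8, -0.3, 0], [6.8, -0.3, 0], [6.8, -0.3, 0], [6.8, -0.3, 0]], turn=[[0, 0, -0.006], [0, 0, -0.006], [0, 0, -0.006], [0, 0, -0.006], [0, 0, -0.006], [0, 0, -0.006], [0, 0, -0.006], [0, 0, -0.006], [0, 0, -0.006], [0, 0, -0.006], [0, 0, -0.006], [0, 0, -0.006], [0, 0, -0.006], [0, 0, -0.006], [0, 0, -0.006], [0, 0, -0.006], [0, 0, -0.006], [0, 0, -0.006]], grip=[0, 0, 0, 0, 0, 0, 255, 255, 255, 255, 255, 255, 255, 255, 255, 255, 255, 255], newtons=45)

```text
time_s: 19.17
ee_pos: [593.1, -341.4, 41.3]
ee_rot: [-24.1, 89.6, -16.1]
force: [-0.2, -0.7, 0.0]
gripper_width: 17.7
```

Run:
```python
from plan import *
s=env.state(); print(s["ee_pos"],s["qpos"],s["force"],s["gripper_width"])
p,r=cur(); y=r.as_matrix()[:,1]; print("yang",np.degrees(np.arctan2(y[1],y[0])))
go([591,-340,180],r); 
go([540.5,6,220],down(69.8))
```

```text
[ 593.05324734 -341.38508976   41.32087506] [ -30.94185466   35.94930583   87.42009642    0.13181586   56.21728062
 -129.00873438] [-0.19201869 -0.67364722  0.01929394] 17.691538256661563
yang 97.99338456602536
slide [-13.87, 0.12, -0.09] turn [0.0, 0.0, 0.0] dist mm 139 deg 0
slide [-17.98, 35.08, -0.25] turn [0.492, 0.007, 0.001] dist mm 394 deg 28
```

Request:
arm_command(slide=[[-3, 0, 0], [-7, 0, 0], [-11, 0, 0], [-14, 0, 0], [-15, 3.5, 0], [-16, 7, 0], [-17, 11, 0], [-18, 15, -0.1], [-18, 19, -0.1], [-18, 23, -0.2], [-18, 27, -0.2], [-18, 31, -0.2], [-18, 34, -0.2], [-18, 35.1, -0.2], [-18, 35.1, -0.2], [-18, 35.1, -0.2]], turn=[[0, 0, 0], [0, 0, 0], [0, 0, 0], [0, 0.007, 0], [0.05, 0.007, 0], [0.1, 0.007, 0], [0.15, 0.007, 0], [0.2, 0.007, 0], [0.25, 0.007, 0], [0.3, 0.007, 0], [0.35, 0.007, 0], [0.4, 0.007, 0], [0.45, 0.007, 0], [0.492, 0.007, 0], [0.492, 0.007, 0], [0.492, 0.007, 0]], grip=[255, 255, 255, 255, 255, 255, 255, 255, 255, 255, 255, 255, 255, 255, 255, 255])

```text
time_s: 20.5
ee_pos: [540.8, 6.8, 220.3]
ee_rot: [-67.9, 89.9, -87.9]
force: [0.2, -0.2, -1.2]
gripper_width: 17.7
```

Run:
```python
from fitc import *
s=env.state(); print(s["time_s"],s["ee_pos"],s["qpos"],s["force"],s["gripper_width"])
for n in("top","side"):
    im,d,W=grab(n,n+"7"); np.savez(n+"7.npz",im=im,d=d,W=W)
    u,v=map(int,proj(n,[540,6,170])); c=im[max(v-75,0):v+75,u-100:u+100]
    cv2.imwrite(f"pics/{n}7z.png",cv2.resize(cv2.convertScaleAbs(c,alpha=1.6 if n=="top" else 1),None,fx=3.8,fy=3.8,interpolation=cv2.INTER_CUBIC)[:,:,::-1])
    m=(np.hypot(W[...,0]-540,W[...,1]-6)<62)&(W[...,2]>200)&(W[...,2]<216); X=W[m]
    if len(X)>20: print(n,len(X),X[:,2].mean(),cv2.minEnclosingCircle(X[:,:2].astype(np.float32)))
go([540.5,6,190],down(69.8)); go([540.5,6,164],down(69.8))
```

```text
20.5 [540.81649002   6.75047194 220.2972389 ] [ -0.4485814   15.29869956  94.23374017  -0.09566776  70.46361561
 -70.36747227] [ 0.17231488 -0.15139075 -1.2342138 ] 17.679497102181266
top 345 207.60668614382334 ((537.3722534179688, 7.806081771850586), 49.7055778503418)
side 486 207.62173223562806 ((535.138916015625, 5.584691524505615), 54.31067657470703)
slide [3.02, 0.02, -0.07] turn [0.0, 0.001, 0.001] dist mm 30 deg 0
slide [5.62, 0.02, -0.07] turn [0.0, 0.001, 0.001] dist mm 56 deg 0
```

View pics/top7z.png

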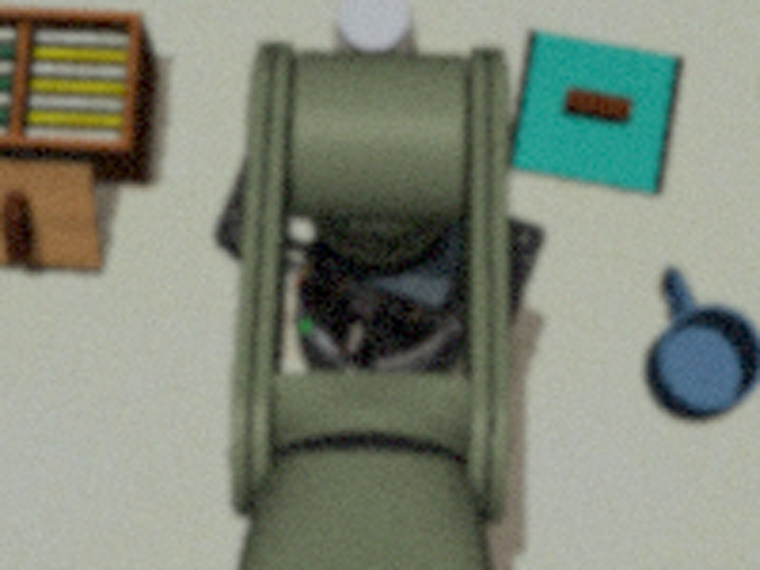

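View pics/side7z.png

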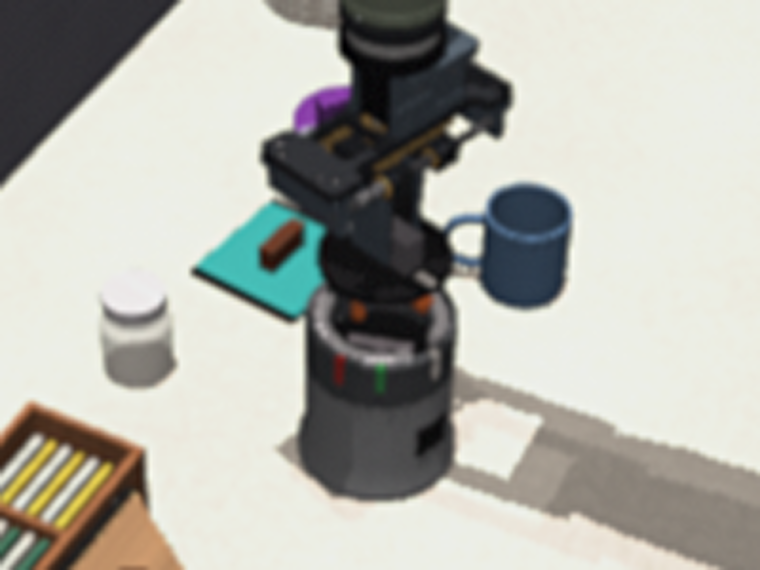

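Run:
```python
from plan import *
for z in (192,177,163.5): go([543.6,5.2,z],down(69.8))
# disc circle of fixed radius by robust fit of outer boundary
from scipy.optimize import minimize
for n,zz in(("side7",(200,214)),("top7",(200,214)),("side6",(137,147)),("top6",(137,147))):
    W=np.load(n+".npz")["W"]; R0=51 if "7" in n else 58
    m=(np.hypot(W[...,0]-540,W[...,1]-6)<70)&(W[...,2]>zz[0])&(W[...,2]<zz[1]); X=W[m][:,:2]
    # hull radial: per angle bin take 95 percentile radius
    c=np.array([540.,6.])
    for _ in range(20):
        d=X-c; a=np.degrees(np.arctan2(d[:,1],d[:,0]))//15; r=np.hypot(*d.T); B=[]
        for k in range(-12,12):
            s=a==k
            if s.sum()>=3 and r[s].max()>R0-6: B.append(X[s][np.argsort(r[s])[-2]])
        B=np.array(B); o=least_squares(lambda q:np.hypot(*(B-q[:2]).T)-q[2],[*c,R0],loss="soft_l1",f_scale=1.5).x; c=o[:2]
    print(n,len(B),o)
```

```text
slide [2.82, 0.05, 0.25] turn [0.0, 0.001, 0.001] dist mm 28 deg 0
slide [4.32, 0.05, 0.25] turn [0.0, 0.001, 0.001] dist mm 43 deg 0
slide [5.67, 0.06, 0.24] turn [0.0, 0.001, 0.001] dist mm 57 deg 0
side7 19 [538.07619778   7.33872452  50.26396545]
top7 12 [537.52229849   7.66784562  49.00175599]
side6 24 [540.03353165   6.00258085  58.4841624 ]
top6 24 [541.17369373   5.60407958  57.85924773]
```

Request:
arm_command(slide=[[1, 0.1, 0.25], [2, 0.1, 0.25], [2.8, 0.1, 0.25], [3.4, 0.1, 0.25], [3.9, 0.1, 0.25], [4.3, 0.1, 0.25], [4.3, 0.1, 0.25]], turn=[[0, 0.001, 0.001], [0, 0.001, 0.001], [0, 0.001, 0.001], [0, 0.001, 0.001], [0, 0.001, 0.001], [0, 0.001, 0.001], [0, 0.001, 0.001]], grip=[255, 255, 255, 255, 255, 255, 255])

```text
time_s: 21.18
ee_pos: [543.1, 6.4, 176.2]
ee_rot: [-167.3, 89.9, 172.4]
force: [-0.6, 0.1, -2.0]
gripper_width: 17.9
```

Run:
```python
from plan import *
s=env.state(); print(s["time_s"],s["ee_pos"],s["force"],s["torque"],s["gripper_width"])
go([543.6,5.2,163],down(69.8))
```

```text
21.1833 [543.14190017   6.39839807 176.23318099] [-0.64718432  0.06244826 -2.01965735] [ 0.05316375 -0.14959187  0.03332364] 17.887683033674904
slide [1.32, -0.1, 0.09] turn [-0.0, -0.002, 0.001] dist mm 13 deg 0
```

Request:
arm_command(slide=[[0.5, -0.1, 0], [0.9, -0.1, 0], [1.2, -0.1, 0], [1.4, -0.1, 0], [1.4, -0.1, 0], [1.4, -0.1, 0]], turn=[[0, 0, 0], [0, 0, 0], [0, 0, 0], [0, 0, 0], [0, 0, 0], [0, 0, 0]], grip=[255, 255, 255, 255, 255, 255])

```text
time_s: 21.68
ee_pos: [543.5, 5.6, 163.5]
ee_rot: [96.6, 90.0, 76.4]
force: [-1.0, 0.4, 0.1]
gripper_width: 17.9
```

Run:
```python
from plan import *
s=env.state(); print(s["time_s"],s["ee_pos"],s["force"],s["torque"],s["gripper_width"])
p,r=cur(); y=r.as_matrix()[:,1]; print("yang",np.degrees(np.arctan2(y[1],y[0])),"xdir",r.as_matrix()[:,0])
for n in("top","side"):
    im,d,W=grab(n,n+"8"); np.savez(n+"8.npz",im=im,d=d,W=W)
    u,v=map(int,proj(n,[540,6,150])); c=im[max(v-75,0):v+75,u-100:u+100]
    cv2.imwrite(f"pics/{n}8z.png",cv2.resize(cv2.convertScaleAbs(c,alpha=1.6 if n=="top" else 1),None,fx=3.8,fy=3.8,interpolation=cv2.INTER_CUBIC)[:,:,::-1])
    m=(np.hypot(W[...,0]-540,W[...,1]-6)<55)&(W[...,2]>138)&(W[...,2]<160); X=W[m]; print(n,len(X),np.median(X[:,2]))
```

```text
21.6833 [543.45913063   5.57781413 163.4874108 ] [-0.96999434  0.38607252  0.08800924] [ 0.06183579 -0.08891629 -0.00451092] 17.919938609984154
yang 69.80656262238097 xdir [ 6.90302985e-05  2.85747717e-04 -9.99999957e-01]
top 304 150.0011937255731
side 560 150.1244610107026
```

View pics/side8z.png

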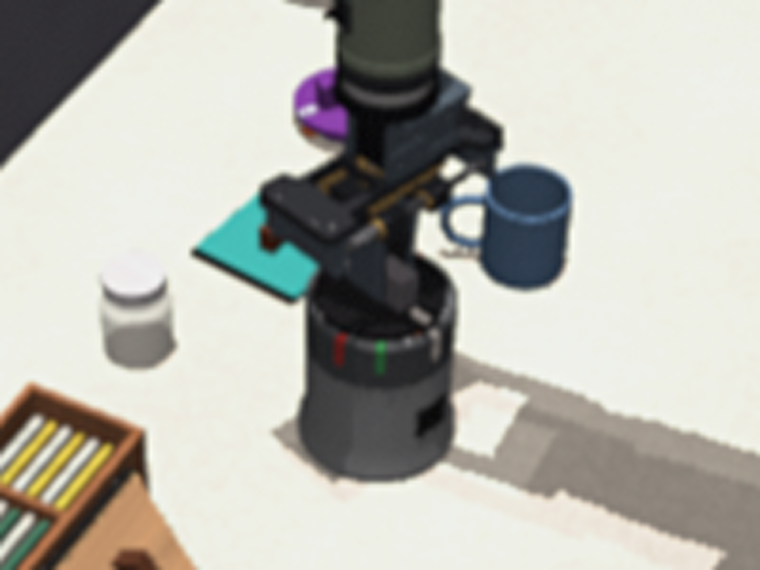

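Run:
```python
from plan import *
go([542.3,3.6,163.5],down(69.8-44.8)); go([543.0,4.8,163.5],down(69.8-22))
```

```text
slide [-0.0, -0.23, -0.04] turn [0.782, -0.0, -0.0] dist mm 2 deg 45
slide [-0.0, -0.09, -0.02] turn [0.384, -0.0, -0.0] dist mm 1 deg 22
```

Request:
arm_command(slide=[[0, 0, 0], [0, 0, 0], [0, 0, 0], [0, -0.1, 0], [0, -0.1, 0], [0, -0.1, 0], [0, -0.1, 0], [0, -0.1, 0]], turn=[[0.06, 0, 0], [0.12, 0, 0], [0.18, 0, 0], [0.24, 0, 0], [0.3, 0, 0], [0.36, 0, 0], [0.4, 0, 0], [0.4, 0, 0]], grip=[255, 255, 255, 255, 255, 255, 255, 255], newtons=50)

```text
time_s: 22.45
ee_pos: [542.8, 4.3, 163.5]
ee_rot: [-105.8, 89.9, -148.9]
force: [-1.7, -0.8, 1.4]
gripper_width: 18.1
```

Run:
```python
from plan import *
s=env.state(); print(s["time_s"],s["ee_pos"],s["force"],s["torque"],s["gripper_width"])
go([542.3,3.6,163.5],down(69.8-44.8))
```

```text
22.45 [542.77349388   4.3396406  163.48988973] [-1.72240517 -0.84092038  1.39933372] [-0.21069223  0.01830335  0.01596586] 18.088613381480936
slide [-0.0, -0.09, 0.02] turn [0.382, -0.0, 0.001] dist mm 1 deg 22
```

Request:
arm_command(slide=[[0, 0, 0], [0, 0, 0], [0, -0.1, 0], [0, -0.1, 0], [0, -0.1, 0], [0, -0.1, 0], [0, -0.1, 0], [0, -0.1, 0], [0, -0.1, 0]], turn=[[0.06, 0, 0], [0.12, 0, 0], [0.18, 0, 0], [0.24, 0, 0], [0.3, 0, 0], [0.36, 0, 0], [0.382, 0, 0], [0.382, 0, 0], [0.382, 0, 0]], grip=[255, 255, 255, 255, 255, 255, 255, 255, 255])

```text
time_s: 23.2
ee_pos: [542.2, 3.8, 163.5]
ee_rot: [-128.7, 90.0, 166.4]
force: [-0.7, 0.1, 2.5]
gripper_width: 17.9
```

Run:
```python
from fitc import *
s=env.state(); print(s["time_s"],s["ee_pos"],s["force"],s["torque"],s["effort"],s["gripper_width"])
p,r=cur(); y=r.as_matrix()[:,1]; print("yang",np.degrees(np.arctan2(y[1],y[0])))
for n in("top","side"):
    im,d,W=grab(n,n+"9"); np.savez(n+"9.npz",im=im,d=d,W=W)
    u,v=map(int,proj(n,[540,6,150])); c=im[v-38:v+38,u-50:u+50]
    cv2.imwrite(f"pics/{n}9z.png",cv2.resize(cv2.convertScaleAbs(c,alpha=1.6 if n=="top" else 1),None,fx=7.8,fy=7.8,interpolation=cv2.INTER_CUBIC)[:,:,::-1])
    m=(np.hypot(W[...,0]-540,W[...,1]-6)<55)&(W[...,2]>138)&(W[...,2]<160); X=W[m]; print(n,len(X),np.median(X[:,2]))
    k,c,v,X=fit(n+"9",[540,190,10],[660,340,125]); print("cover",k,np.round(c),round(np.degrees(np.arccos(v[2])),1))
```

```text
23.2 [542.16715925   3.84864552 163.50511812] [-0.73397462  0.12786785  2.48643769] [-0.18600824  0.10434884  0.04546664] [  0.04341976 -37.87353873 -21.47504926   0.27190204  -0.40010266
   0.1035488 ] 17.939365931101282
yang 25.088297931255017
top 233 150.16734956191794
cover 167 [614. 276.  61.] 55.5
side 627 150.32410839981708
cover 1010 [615. 274.  66.] 57.8
```

View pics/side9z.png

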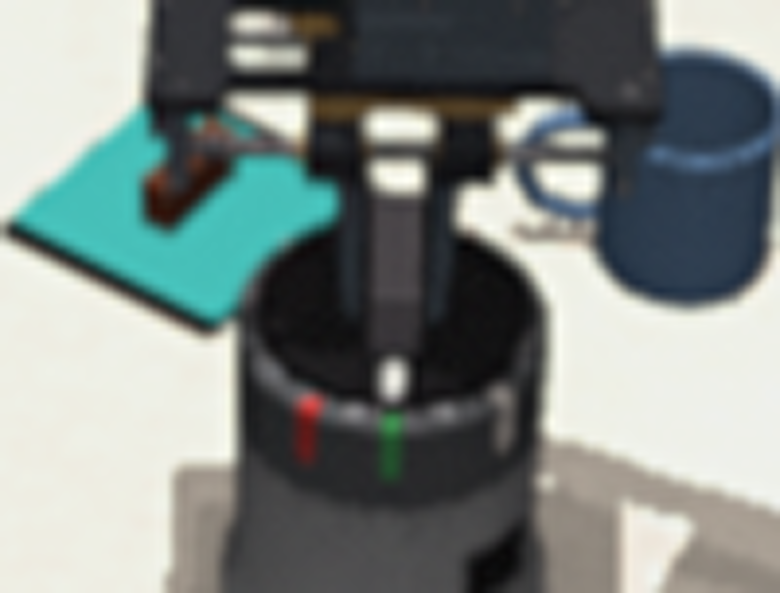

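View pics/top9z.png

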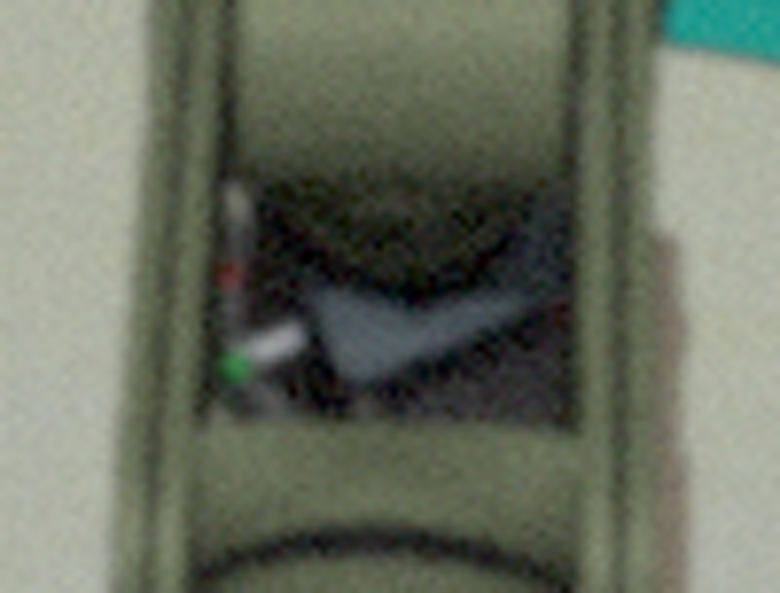

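Request:
arm_command(slide=[[0, 0, 0], [0, 0, 0], [0, 0, 0], [0, 0, 0], [0, 0, 0], [0, 0, 0]], turn=[[0, 0, 0], [0, 0, 0], [0, 0, 0], [0, 0, 0], [0, 0, 0], [0, 0, 0]], grip=[255, 255, 255, 255, 255, 255])

```text
time_s: 23.8
ee_pos: [542.2, 3.9, 163.5]
ee_rot: [-140.4, 90.0, 154.6]
force: [-1.6, -0.5, 5.1]
gripper_width: 17.6
```

Run:
```python
from fitc import *
im,d,W=grab("side","side10"); h=cv2.cvtColor(im,cv2.COLOR_RGB2HSV).astype(int)
s=env.state(); print(s["time_s"],s["ee_pos"],s["gripper_width"],s["force"])
dist=np.hypot(W[...,0]-540,W[...,1]-6); ang=np.degrees(np.arctan2(W[...,1]-6,W[...,0]-540))
m=(dist>25)&(dist<54)&(W[...,2]>146)&(W[...,2]<160)&(h[...,2]>140)&(h[...,1]<40); print("pointer",m.sum(),np.median(ang[m]))
m=(dist>50)&(dist<65)&(W[...,2]>120)&(h[...,0]>40)&(h[...,0]<85)&(h[...,1]>90)&(h[...,2]>60); print("green",m.sum(),np.median(ang[m]))
for l in("mug","sugar_jar","bowl"): print(l,[np.round(r["point"]) for r in env.search_frame("side",l)][:1])
cv2.imwrite("pics/side10.png",im[:,:,::-1])
```

```text
23.85 [542.23216828   3.87404353 163.47213873] 17.737688435506435 [-2.56671356  0.31900872  3.74362464]
pointer 14 114.74340397133153
green 16 115.28273351436178
mug [array([ 507., -205.,   48.])]
sugar_jar [array([745.,  31.,  62.])]
bowl [array([303., 318.,  22.])]
```

View pics/side10.png

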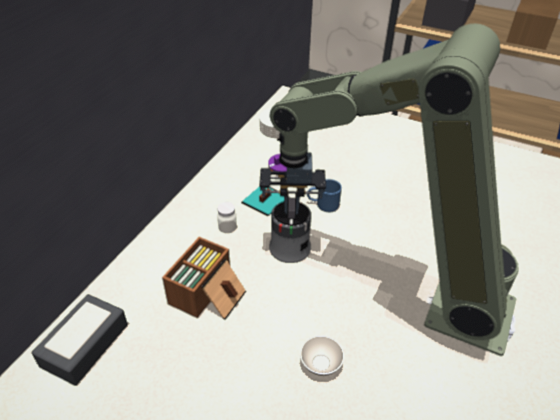

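The picture shows the lid's pointer at the green mark, about (292,225). The cover is leaning on the box at (225,290), and the mug (328,195), jar (227,217) and bowl (322,357) are where they were. Handing in.

```bash
python3 -c "
from workcell import env
print(env.job_done()); print(env.state()['time_s'])"
```

```text
the job is handed in; nothing more can be done
None
the job is handed in; nothing more can be done
```

I handed the job in at about 24 s, with the cover leaning on the tea box and the lid still gripped at the green marks. No verdict was reported.

- **Cover:** I lifted it off the grinder by its handle and stood it on its rubber edge against the tea box's near (-x) side. It stands at a slant of about 58° and did not shift while I did the rest. My first try at this pose hit the joint 4 limit, so I swung the wrist round to reach it.
- **Lid:** I took the black lid, set it into the collar with the lugs through the slots, and twisted it about 45° clockwise. The disc's top measured 150 mm above the counter, which is fully seated.
- **Green marks:** In the last check the lid's pointer read 114.7° and the green mark 115.3°, and both cameras show them lined up. The grip held at 17.7 mm opening.
- **Bystanders:** The jar and bowl are within 3 mm of where they started. The mug read about 6 mm off while partly hidden by the gripper, and looks unmoved in the picture.
- **Checks that disagreed:** The top camera gave a cover slant of 55.5° against 57.8° from the side camera. The wrist torque about the vertical read only about 0.05 Nm, less than the 0.14 Nm spring at green, while joint 6 effort read 0.10 Nm. I relied on the pointer position instead.

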